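# Catch the sample case's lid and lower it shut

### The arm

A 7-joint arm with a two-finger parallel gripper is mounted at the origin on a cart in front of the work surface, level with it; the furniture and walls round the work are solid. World frame = base frame: x ahead of the robot, y to its left, z up, the work surface at z = 0. Lengths are in m, angles in rad, forces in N, time in s.
With the tool pointing down it reaches from about 0.35 to 0.9 m from the base axis. Payload 7.2 kg.
Tool frame: the origin (TCP) lies on the centre line of the jaws, within the pads' length; the fingertips stand 19 mm ahead of it and the grasp point (between the pads) is the TCP; y points along the fingers, z is the direction in which the jaws open and shut, and the axes are right-handed (so a half turn about y gives the same grasp; the last joint's range is limited). The gripper opens to 85 mm and grips with 20 to 120 N. Pads are 22 mm wide; open, the fingers measure 114 mm over their backs; the gripper's body (76 mm by 85 mm) begins 54 mm behind the grasp point. The pads swing forward as they close: fully open they stand 13 mm farther back than shut.
Start: joints at [1.172, 0.411, -0.013, 1.596, 0.006, 1.134, -0.082], TCP at [0.203, -0.591, 0.25] pointing down, gripper open.
Joint ranges: [-2.95, 2.95], [-0.29, 1.99], [-1.47, 1.44], [0.14, 2.54], [-1.03, 4.17], [0.13, 1.85], [-2.86, 2.86]. Speed limits (rad/s): [2.39, 2.39, 3.01, 3.01, 3.14, 3.14, 3.14].

### API

Orientations are given as a unit quaternion [x, y, z, w].
In Python, from bench import telemetry, vision, workorder gives the robot as it stands. The module is installed in compiled form; this text tells all that it offers.
- The arm moves only by the tool step_arm, never from a script. Its argument "series" is a list of rows, each an object with "rot": the turn, a rotation vector about the tool's x, y, z each as a share of 0.12 rad, from -1 to 1, a list of three; "xyz": the shift along the tool's x, y, z each as a share of 2.5 cm, from -1 to 1, a list of three; "jaw": the closure in counts, from 0 (fully open) to 255 (shut). In form: [{"rot": [rx, ry, rz], "xyz": [x, y, z], "jaw": jaw}, ...]. A call has 1 to 8 rows; each row shifts and turns the commanded pose from where the row before left it, along the tool's axes as they then stand; what a row does not reach is not made up. A row lasts 1/8 s, in which the tool goes at most 62.5 mm and 10.7 degrees, less where a joint would pass 70% of its speed; a pose out of reach is approached as far as the arm can. A call with a number of a shift or a turn outside -1 to 1 is refused whole. A call with a gripper value outside its range is refused whole. The fingers move at their own pace and stop on an object; the grip force is fixed at half the most. Time passes only in rows, so rows that do not move let the fingers close. It gives the time, the measured TCP pose, the force and the opening at its end, in the units of the state.
- telemetry.state(): the state, without advancing time (a new reading comes with each control period).
- vision.read_camera(name): name is "scene" or "top" or "wrist"; returns a dict with "pixels" (384x512x3 uint8, blue, green, red), "fx", "fy", "cx", "cy" (pixels), "k1" (the pictures are not rectified: a ray, as slopes to the right and down, at radius r is drawn at 1 + k1 r^2 times it, then the intrinsics apply), "R" (3x3) and "t" (3): a world point X has camera coordinates R X + t. Camera axes: x right, y down, z forward; pixel columns grow to the right and rows downward; lengths in m; the calibration is good to about 2 mm. A picture is of the moment at which its call begins. There is no depth.
- workorder.finish_job(): hands the job in, once; it reports no verdict.
The state is a dict: "time": time; "joint_positions": joint angles; "joint_velocities": joint speeds; "tau": joint torques, N m; "eef_pos": TCP position; "tcp_rot": TCP orientation; "force": force on the tool from outside, world axes, zero at the start; "ft_torque": the same for the moment, N m; "gripper_width": opening from 0.0 (shut) to 1.0 (fully open).
Only numpy, scipy, OpenCV 4.12 (cv2) and the standard library are available. Lean on these libraries where they do the work, as an engineer would, in place of code of your own. Each camera call takes 0.05 s, during which the arm holds its last target.

### The job

Close the open sample case without jolting the chips in it: with a fingertip push the lid from behind until it tips over towards you, then catch it from below on a finger while it falls and lower it gently until it is fully shut. If you let it fall it slams. Do not pinch the lid, do not shift or lift the case, and leave everything else where it is; finish with the hand clear.

Things in the scene. Friction and masses are not known exactly. Their poses are not given: they have to be found in the camera images.
- case: Sample case, plain aluminium box 120 mm deep (its x) x 150 mm wide (its y) x 85 mm high, about 1.8 kg, standing loose on rubber feet; a black insert with small chips lies 25 mm below its rim. Origin at the centre of its underside, z up, its x axis points from its front (the side without hinge, turned towards the robot) to its hinge side.
- hinge (a point): Middle of the lid's hinge line, on the case's rear top edge (85 mm above the case's underside, 60 mm behind its centre). The hinge line runs along the case's y axis; axes as the case's. A tall microscope and probe station stand to the right of the case (y below -0.17): bring the arm in well above or in front of them.
- lid (a joint): Lid angle: 0 = shut (level on the rim), 1.57 = upright, 1.85 = leaning back on its stop, where it rests at the start (it may still sink back onto it from 1.78). A slightly stiff, damped hinge: it tips forward by itself below about 1.4, then takes about 4 s to fall to 0.3, slowly at first, and strikes the rim at 0.5 to 0.75 rad/s. On a finger at the tongue it weighs 0.8 to 1.1 N.
- tongue (a point): Middle of the lower front edge of the lid's tongue, 145 mm from the hinge line, on the lid's underside. The tongue is 70 mm wide and reaches 25 mm beyond the lid's front. Shut, it overhangs the case's front wall by 25 mm, 85 mm above the table, nothing beneath: a finger pointing obliquely forward and down can carry it to the rim, then be drawn out. x: tongue to hinge; z: out of the upper side.
- lid_liner: The lower 3 mm of the lid (its inside, black, with the underside of the tongue), facing the robot when the lid stands open. Origin on the hinge line, x from tongue to hinge, z out of the lid's upper side.
- lid_shell: The upper 4 mm of the lid (its outside, ribbed aluminium), facing away from the robot when open. The whole lid is a flat plate 7 mm thick, 120 mm x 150 mm, plus the tongue. Origin and axes as lid_liner's.
- chip_box: Bystander: flat grey hinged chip box 60 x 55 x 18 mm, to the right of the case. Origin under its centre.
- tube: Bystander: upright capped tube, 20 mm across, 64 mm high, to the left of the case. Origin under its centre.
- level: Bystander: small round bubble level, 31 mm across, 10 mm high, left of the case. Origin under its centre.
- driver: Bystander: small screwdriver 129 mm long, 12 mm thick, lying near the front right of the table. Origin under its centre.
- tweezers: Bystander: straight tweezers 124 mm long, lying near the front left of the table. Origin under its centre.

How it is judged:
On the way, in this order (a step that is already met when the one before it is completed fails the run):
1. the lid has tipped over past upright (value of joint lid below 1.35 rad).
2. the falling lid is caught: it lies on the fingers with its underside, well before it is shut (contact force between the fingers and lid_liner above 0.2 N and value of joint lid between 0.12 and 1.25 rad), for 0.2 s.
At the end, for the whole second after the job is handed in: The lid is shut (within 0.02 rad, 3 mm at the tongue), the case stands level within 20 mm of where it was, at rest (value of joint lid below 0.02 rad and angle between case's own z axis and vertical below 0.03 rad and distance of case from where it was at the start of the episode below 0.02 m and linear speed of case below 0.01 m/s); the robot touches nothing.
It fails at once if the lid comes down hard: closing faster than 0.4 rad/s (58 mm/s at the tongue) between 0.2 and 0.05 rad (value of joint lid between 0.05 and 0.2 rad and velocity of joint lid below -0.4 rad/s).
It fails at once if the lid is pinched: squeezed on its inside and its outside at once by more than 2.5 N each (contact force between the fingers and lid_liner above 2.5 N and contact force between the fingers and lid_shell above 2.5 N).
It fails at once if the lid is pushed or pressed with more than 25 N (contact force between the fingers and lid_liner above 25 N or contact force between the fingers and lid_shell above 25 N).
It fails at once if the case is lifted, tipped or shifted by more than 20 mm (distance of case from where it was at the start of the episode above 0.02 m or angle between case's own z axis and vertical above 0.1 rad).
It fails at once if a bystander is moved by more than 20 mm (distance of any of chip_box, tube, level, driver, tweezers from where it was at the start of the episode above 0.02 m).
It also fails if it takes over 64 s, if anything falls off the work surface, if the arm or the gripper's body presses on something with over 40 N, if the wrist force passes 120 N, or if a joint passes its speed limit or range.

## Working session

There is one attempt and no reset: what is moved stays moved. The work goes in short steps, Python scripts to look and compute and a tool call to move; the robot and the scene stay as the last step left them, time stands still between calls to the robot, and variables do not carry over. Pictures are saved under pics/ and viewed, and the job is handed in when it is done.

Besides the shell and the picture viewer there is one more tool, called after "Emit:" by a JSON object that holds its "api" and its "payload". step_arm: Moves the arm, as the interface text tells. Its arguments: {"type":"object","properties":{"series":{"type":"array","items":{"type":"object","properties":{"rot":{"type":"array","items":{"type":"number"}},"xyz":{"type":"array","items":{"type":"number"}},"jaw":{"type":"number"}}}}},"required":["series"]}

```bash
mkdir -p pics; ls
cat > h.py <<'E'
import numpy as np, cv2
from bench import telemetry, vision, workorder
def snap(n,f):
    c=vision.read_camera(n); cv2.imwrite(f'pics/{f}.png',c['pixels']); np.savez(f'pics/{f}.npz',**{k:v for k,v in c.items()}); return c
E
python3 - <<'E'
from h import *
print(telemetry.state())
for n in ['scene','top','wrist']:
    c=snap(n,n+'0'); print(n,c['fx'],c['cx'],c['cy'],c['k1'],np.round(c['R'],3).tolist(),np.round(c['t'],3), np.round(-np.array(c['R']).T@np.array(c['t']),3))
E
```

```text
pics
{'time': 0.0, 'joint_positions': array([ 1.17180233,  0.41191687, -0.01272665,  1.59709572,  0.00561213,
        1.13429754, -0.08224634]), 'joint_velocities': array([ 0.00030455,  0.00134834, -0.00093513,  0.00082601, -0.00012584,
       -0.00169069,  0.00075808]), 'tau': array([-1.87731166e-04, -6.00626421e+01,  6.81908447e-01, -2.99404532e+01,
        1.37595279e-02,  1.06921085e-02,  1.75783373e-05]), 'eef_pos': array([ 0.20280176, -0.59066181,  0.24942125]), 'tcp_rot': array([-0.11656097,  0.69803444, -0.69687929,  0.1162786 ]), 'force': array([ 0.1736337 , -0.50916382, -0.04609789]), 'ft_torque': array([-0.03238245,  0.0622699 ,  0.02892011]), 'gripper_width': 0.9978633354041464}
scene 404.78083695259477 262.2846226723196 197.81423341838106 -0.033973684238770674 [[-0.709, -0.705, 0.01], [-0.436, 0.428, -0.791], [0.554, -0.565, -0.611]] [0.414 0.269 0.643] [0.055 0.54  0.602]
top 394.80864110019945 255.78513414429045 195.5560966918792 -0.1064235077894082 [[0.025, -1.0, 0.013], [-0.992, -0.027, -0.123], [0.123, -0.01, -0.992]] [0.039 0.53  0.875] [0.417 0.062 0.932]
wrist 304.17434827733166 251.73860251758714 191.6730109938826 -0.058628131086714275 [[0.325, -0.946, -0.002], [-0.91, -0.313, 0.273], [-0.259, -0.087, -0.962]] [-0.624 -0.036  0.379] [ 0.268 -0.569  0.373]
```

View pics/scene0.png

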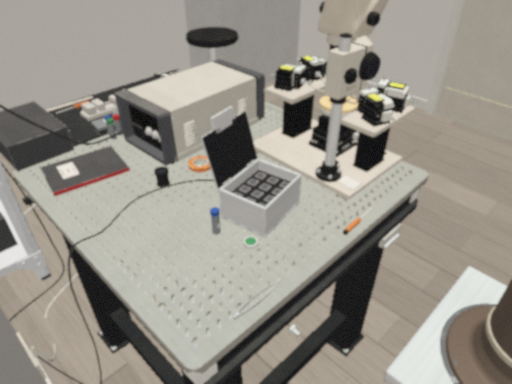

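View pics/top0.png

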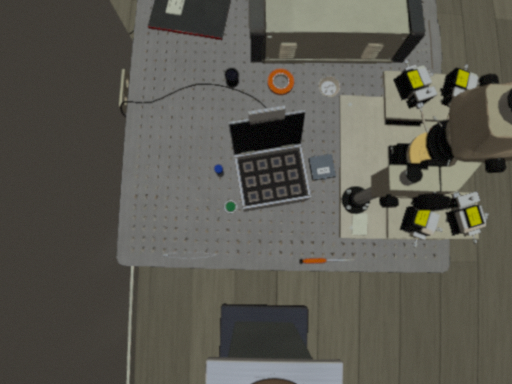

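View pics/wrist0.png

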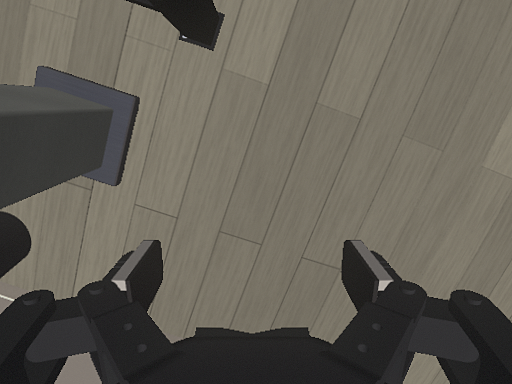

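Run:
```python
import cv2
a=cv2.imread('pics/top0.png')[95:215,205:345]; cv2.imwrite('pics/top0c.png',cv2.resize(a,None,fx=5.5,fy=5,interpolation=cv2.INTER_CUBIC)[:600,:800])
a=cv2.imread('pics/scene0.png')[100:250,190:320]; cv2.imwrite('pics/scene0c.png',cv2.resize(a,None,fx=4,fy=4,interpolation=cv2.INTER_CUBIC)[:600,:800])
```

```text
(no output)
```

View pics/top0c.png

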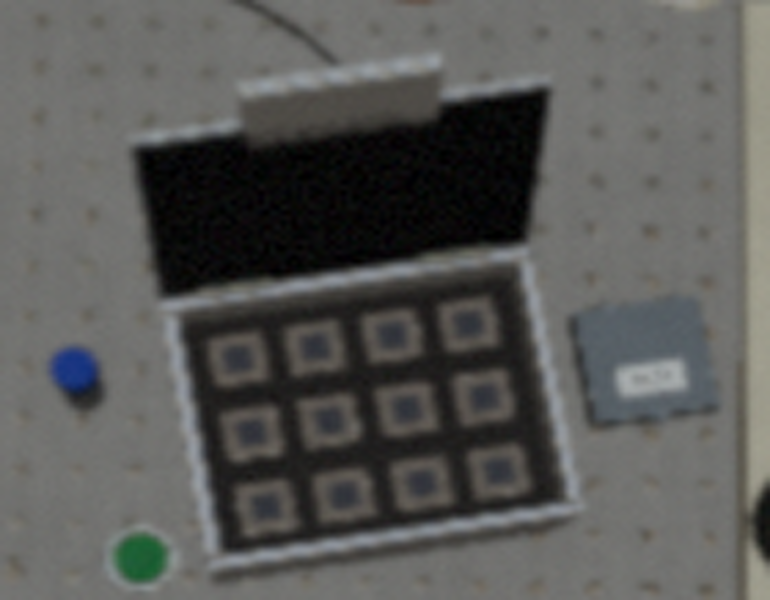

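View pics/scene0c.png

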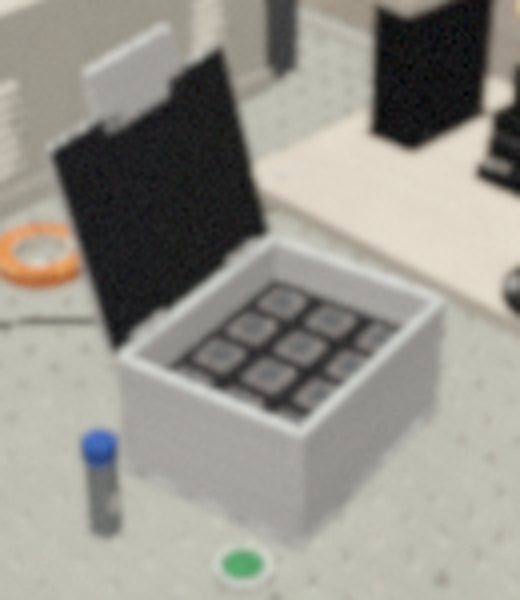

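```bash
cat >> h.py <<'E'
from scipy.optimize import least_squares
def proj(c,X):
    p=np.atleast_2d(X)@np.array(c['R']).T+np.array(c['t']); s=p[:,:2]/p[:,2:]; r2=(s**2).sum(1,keepdims=True)
    s=s*(1+c['k1']*r2); return s*[c['fx'],c['fy']]+[c['cx'],c['cy']]
def onplane(c,uv,z):
    f=lambda q: (proj(c,[q[0],q[1],z])-uv).ravel()
    return least_squares(f,[0.5,0]).x
def lidpts(x,y,yaw,th):
    # hinge at (+.06,0,.085); tongue direction at angle th: (-cos th,0,sin th)
    cs,sn=np.cos(yaw),np.sin(yaw)
    def W(P): P=np.atleast_2d(P); return np.c_[x+cs*P[:,0]-sn*P[:,1],y+sn*P[:,0]+cs*P[:,1],P[:,2]]
    def L(r,w,n): # r dist from hinge, w lateral, n thickness up(outside)
        return W([.06-np.cos(th)*r+np.sin(th)*n, w, .085+np.sin(th)*r+np.cos(th)*n])
    return W,L
E
python3 - <<'E'
from h import *
T=np.load('pics/top0.npz');S=np.load('pics/scene0.npz')
t=np.array([[212,568],[580,510],[165,305],[528,252]])/[5.5,5]+[205,95]-.4
s=np.array([[300,430],[440,300],[120,355],[275,238]])/4+[190,100]-.4
P=np.array([[-.06,.075,.085],[-.06,-.075,.085],[.06,.075,.085],[.06,-.075,.085]])
lt=np.array([[245,90],[440,57],[135,143],[548,82]])/[5.5,5]+[205,95]-.4
ls=np.array([[85,72],[165,25],[52,150],[220,50]])/4+[190,100]-.4
def f(q):
    W,L=lidpts(*q); X=W(P)
    Y=np.r_[L(.145,.035,0.0035),L(.145,-.035,0.0035),L(.12,.075,0.0035),L(.12,-.075,0.0035)]
    return np.r_[proj(T,X)-t,proj(S,X)-s,proj(T,Y)-lt,proj(S,Y)-ls].ravel()
r=least_squares(f,[.45,0,0,1.8],loss='soft_l1');print(r.x,np.round(f(r.x).reshape(-1,2),1).tolist())
W,L=lidpts(*r.x); print('hinge',W([.06,0,.085]),'tongue',L(.145,0,0),'front tongue shut',W([-.085,0,.085]))
for n,uv,z in [('chip',(205+645/5.5,95+360/5),.018),('tube',(205+75/5.5,95+370/5),.064),('level',(205+140/5.5,95+557/5),.01),('drvL',(300,261),.006),('drvR',(352,260),.006),('twL',(163,255),0),('twR',(217,255),0),('ring',(280,82),.0),('dial',(329,88),0),('edge',(131,265),0),('instr',(255,60),0),('instrR',(410,60),0),('micbaseR',(341,238),0.02),('micbaseRtop',(341,97),0.02),('hole',(355,200),.02)]: print(n,np.round(onplane(T,np.array(uv),z),3))
E
```

```text
[0.56651301 0.01925811 0.19480715 1.85243717] [[-0.6, 0.3], [0.7, 0.3], [-1.1, -0.9], [0.0, -1.3], [1.4, 1.3], [2.7, -0.7], [-0.2, 0.2], [0.2, -1.2], [-1.3, -0.5], [0.0, 0.2], [-1.2, -0.3], [0.2, -0.3], [0.3, 0.1], [0.9, -0.1], [-0.6, -0.3], [0.7, -2.0]]
hinge [[0.62537811 0.03087275 0.085     ]] tongue [[0.664916   0.03867395 0.2242871 ]] front tongue shut [[0.48312078 0.00280404 0.085     ]]
chip [ 0.603 -0.103]
tube [0.582 0.138]
level [0.504 0.111]
drvL [ 0.381 -0.054]
drvR [ 0.385 -0.177]
twL [0.386 0.267]
twR [0.39 0.14]
ring [ 0.819 -0.001]
dial [ 0.808 -0.124]
edge [0.36  0.342]
instr [0.876 0.063]
instrR [ 0.896 -0.337]
micbaseR [ 0.436 -0.147]
micbaseRtop [ 0.778 -0.149]
hole [ 0.526 -0.181]
```

```bash
cat >> h.py <<'E'
from scipy.spatial.transform import Rotation as Ro
def st():
    s=telemetry.state(); R=Ro.from_quat(s['tcp_rot']).as_matrix()
    print('t',round(s['time'],2),'p',np.round(s['eef_pos'],4),'tip',np.round(s['eef_pos']+.019*R[:,1],4),'F',np.round(s['force'],2),'w',round(s['gripper_width'],3)); print('q',np.round(s['joint_positions'],3)); print(np.round(R,3)); return s,R
E
python3 -c "
from h import *
st()"
```

```text
t 0.15 p [ 0.2028 -0.5908  0.2496] tip [ 0.2028 -0.5908  0.2306] F [-0.99  0.26 -0.32] w 1.002
q [ 1.172  0.412 -0.013  1.597  0.006  1.134 -0.082]
[[-0.946 -0.     0.325]
 [-0.325  0.001 -0.946]
 [ 0.    -1.    -0.001]]
```

Emit:
{"api": "step_arm", "payload": {"series": [{"rot": [0,0,0],"xyz": [0,-0.5,0],"jaw": 255}]}}

```text
time: 0.28
eef_pos: [0.2027, -0.5904, 0.262]
tcp_rot: [-0.117, 0.698, -0.697, 0.116]
force: [-0.8, -0.3, 0.7]
gripper_width: 0.821
```

```bash
cat >> h.py <<'E'
def Rt(yaw,phi): # heading yaw, tips tilted forward by phi from down
    h=np.array([np.cos(yaw),np.sin(yaw),0]); d=np.array([0,0,-1.])
    y=np.cos(phi)*d+np.sin(phi)*h; x=np.array([np.sin(yaw),-np.cos(yaw),0]); z=np.cross(x,y); return np.c_[x,y,z]
def rows(p,R,p2,R2,n,dec=2):
    """n rows from p,R to p2,R2; simulates the rounded rows, returns rows & end pose"""
    out=[]; p=np.array(p,float); R=R.copy(); p0=p.copy(); R0=R.copy(); rv=Ro.from_matrix(R0.T@R2).as_rotvec()
    for i in range(1,n+1):
        pt=p0+(np.array(p2)-p0)*i/n; Rg=R0@Ro.from_rotvec(rv*i/n).as_matrix()
        x=np.round(R.T@(pt-p)/.025,dec); r=np.round(Ro.from_matrix(R.T@Rg).as_rotvec()/.12,dec)
        if max(abs(x).max(),abs(r).max())>1: print('!! over',x,r)
        p=p+R@(x*.025); R=R@Ro.from_rotvec(r*.12).as_matrix(); out.append((r.tolist(),x.tolist()))
    return out,p,R
def show(o):
    for r,x in o: print('rot',[v+0 for v in r],'xyz',[v+0 for v in x])
E
python3 - <<'E'
from h import *
s,R=st(); p=s['eef_pos']; d=np.pi/180
for P,yw,n in [([.203,-.59,.35],-71,4),([.27,-.36,.37],-45,10),([.34,-.15,.37],-18,9),([.40,0,.37],11.2,8)]:
    o,p,R=rows(p,R,P,Rt(yw*d,0),n); show(o); print('->',np.round(p,3))
E
```

```text
t 0.28 p [ 0.2027 -0.5904  0.262 ] tip [ 0.2027 -0.5904  0.243 ] F [-0.75 -0.28  0.71] w 0.821
q [ 1.171  0.402 -0.012  1.581  0.005  1.161 -0.082]
[[-0.946 -0.001  0.325]
 [-0.325  0.002 -0.946]
 [ 0.    -1.    -0.003]]
rot [0.01, 0.0, 0.0] xyz [0.0, -0.88, -0.01]
rot [0.0, 0.0, 0.0] xyz [-0.01, -0.88, 0.0]
rot [0.01, 0.0, 0.0] xyz [0.0, -0.88, -0.01]
rot [0.0, -0.01, 0.0] xyz [0.0, -0.88, 0.0]
-> [ 0.203 -0.59   0.35 ]
rot [0.0, -0.38, 0.0] xyz [-0.55, -0.08, -0.78]
rot [0.0, -0.38, 0.0] xyz [-0.59, -0.08, -0.76]
rot [0.0, -0.37, 0.0] xyz [-0.63, -0.08, -0.73]
rot [0.0, -0.38, 0.0] xyz [-0.65, -0.08, -0.7]
rot [0.0, -0.38, 0.0] xyz [-0.69, -0.08, -0.67]
rot [0.0, -0.38, 0.0] xyz [-0.71, -0.08, -0.63]
rot [0.0, -0.37, 0.0] xyz [-0.74, -0.08, -0.61]
rot [0.0, -0.38, 0.0] xyz [-0.77, -0.08, -0.57]
rot [0.0, -0.38, 0.0] xyz [-0.8, -0.08, -0.53]
rot [0.0, -0.38, 0.0] xyz [-0.82, -0.08, -0.5]
-> [ 0.27 -0.36  0.37]
rot [0.0, -0.44, 0.0] xyz [-0.88, 0.0, -0.44]
rot [0.0, -0.43, 0.0] xyz [-0.9, 0.0, -0.39]
rot [0.0, -0.44, 0.0] xyz [-0.92, 0.0, -0.35]
rot [0.0, -0.43, 0.0] xyz [-0.94, 0.0, -0.3]
rot [0.0, -0.44, 0.0] xyz [-0.95, 0.0, -0.24]
rot [0.0, -0.44, 0.0] xyz [-0.97, 0.0, -0.2]
rot [0.0, -0.43, 0.0] xyz [-0.97, 0.0, -0.15]
rot [0.0, -0.44, 0.0] xyz [-0.98, 0.0, -0.09]
rot [0.0, -0.43, 0.0] xyz [-0.98, 0.0, -0.05]
-> [ 0.34 -0.15  0.37]
rot [0.0, -0.53, 0.0] xyz [-0.81, 0.0, 0.05]
rot [0.0, -0.53, 0.0] xyz [-0.8, 0.0, 0.11]
rot [0.0, -0.53, 0.0] xyz [-0.79, 0.0, 0.15]
rot [0.0, -0.54, 0.0] xyz [-0.78, 0.0, 0.21]
rot [0.0, -0.53, 0.0] xyz [-0.77, 0.0, 0.25]
rot [0.0, -0.53, 0.0] xyz [-0.75, 0.0, 0.31]
rot [0.0, -0.53, 0.0] xyz [-0.72, 0.0, 0.35]
rot [0.0, -0.53, 0.0] xyz [-0.71, 0.0, 0.39]
-> [0.4  0.   0.37]
```

Emit:
{"api": "step_arm", "payload": {"series": [{"rot": [0,0,0],"xyz": [0,-0.88,0],"jaw": 110},{"rot": [0,0,0],"xyz": [0,-0.88,0],"jaw": 110},{"rot": [0,0,0],"xyz": [0,-0.88,0],"jaw": 110},{"rot": [0,0,0],"xyz": [0,-0.88,0],"jaw": 110},{"rot": [0,-0.38,0],"xyz": [-0.55,-0.08,-0.78],"jaw": 110},{"rot": [0,-0.38,0],"xyz": [-0.6,-0.08,-0.76],"jaw": 110},{"rot": [0,-0.38,0],"xyz": [-0.63,-0.08,-0.73],"jaw": 110},{"rot": [0,-0.38,0],"xyz": [-0.65,-0.08,-0.7],"jaw": 110}]}}

```text
time: 1.27
eef_pos: [0.2304, -0.4982, 0.3598]
tcp_rot: [0.18, -0.683, 0.684, -0.18]
force: [0.3, -0.9, 0.4]
gripper_width: 0.571
```

Emit:
{"api": "step_arm", "payload": {"series": [{"rot": [0,-0.38,0],"xyz": [-0.69,-0.08,-0.67],"jaw": 110},{"rot": [0,-0.38,0],"xyz": [-0.71,-0.08,-0.63],"jaw": 110},{"rot": [0,-0.38,0],"xyz": [-0.74,-0.08,-0.61],"jaw": 110},{"rot": [0,-0.38,0],"xyz": [-0.77,-0.08,-0.57],"jaw": 110},{"rot": [0,-0.38,0],"xyz": [-0.8,-0.08,-0.53],"jaw": 110},{"rot": [0,-0.38,0],"xyz": [-0.82,-0.08,-0.5],"jaw": 110},{"rot": [0,-0.44,0],"xyz": [-0.88,0,-0.44],"jaw": 110},{"rot": [0,-0.44,0],"xyz": [-0.9,0,-0.4],"jaw": 110}]}}

```text
time: 2.28
eef_pos: [0.2863, -0.3126, 0.3708]
tcp_rot: [0.306, -0.637, 0.637, -0.306]
force: [0.5, -0.8, -0.6]
gripper_width: 0.572
```

```bash
python3 -c "
from h import *
st(); snap('scene','scene1')"
```

```text
t 2.27 p [ 0.2863 -0.3126  0.3708] tip [ 0.2863 -0.3126  0.3518] F [ 0.53 -0.8  -0.56] w 0.572
q [ 0.965 -0.018 -0.244  1.846 -0.004  1.313  0.048]
[[-0.625  0.     0.781]
 [-0.781 -0.    -0.625]
 [-0.    -1.     0.   ]]
```

View pics/scene1.png

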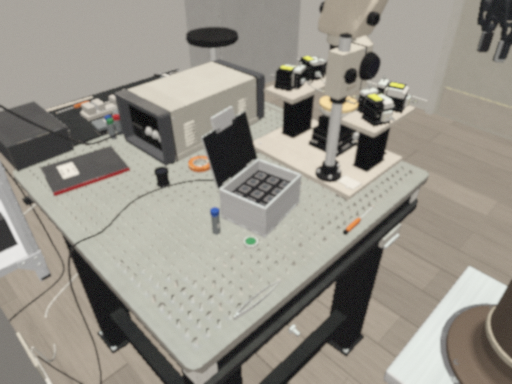

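Run:
```python
from h import *
s,R=st(); p=s['eef_pos']; d=np.pi/180
for P,yw,n in [([.36,-.15,.35],-18,8),([.42,0,.33],11.2,8)]:
    o,p,R=rows(p,R,P,Rt(yw*d,0),n); show(o); print('->',np.round(p,3))
```

```text
t 2.33 p [ 0.2876 -0.3098  0.3709] tip [ 0.2876 -0.3097  0.3519] F [ 1.4   2.29 -0.63] w 0.568
q [ 0.963 -0.02  -0.248  1.847 -0.006  1.314  0.048]
[[-0.62   0.     0.784]
 [-0.784  0.001 -0.62 ]
 [-0.001 -1.    -0.   ]]
rot [0.0, -0.37, 0.0] xyz [-0.85, 0.11, -0.21]
rot [0.0, -0.37, 0.0] xyz [-0.86, 0.1, -0.17]
rot [0.0, -0.37, 0.0] xyz [-0.87, 0.11, -0.14]
rot [0.0, -0.37, 0.0] xyz [-0.87, 0.1, -0.1]
rot [0.0, -0.37, -0.01] xyz [-0.87, 0.11, -0.05]
rot [0.0, -0.37, 0.0] xyz [-0.88, 0.1, -0.02]
rot [0.0, -0.37, 0.0] xyz [-0.88, 0.11, 0.02]
rot [0.0, -0.37, 0.0] xyz [-0.87, 0.1, 0.06]
-> [ 0.36 -0.15  0.35]
rot [0.0, -0.53, 0.0] xyz [-0.81, 0.1, 0.05]
rot [0.0, -0.53, 0.0] xyz [-0.8, 0.1, 0.11]
rot [0.0, -0.53, 0.0] xyz [-0.79, 0.1, 0.15]
rot [0.0, -0.53, 0.0] xyz [-0.78, 0.1, 0.21]
rot [0.0, -0.53, 0.0] xyz [-0.77, 0.1, 0.25]
rot [0.0, -0.53, 0.0] xyz [-0.75, 0.1, 0.31]
rot [0.0, -0.53, 0.0] xyz [-0.73, 0.1, 0.35]
rot [0.0, -0.53, 0.0] xyz [-0.7, 0.1, 0.39]
-> [ 0.42 -0.    0.33]
```

Emit:
{"api": "step_arm", "payload": {"series": [{"rot": [0,-0.37,0],"xyz": [-0.85,0.1,-0.21],"jaw": 110},{"rot": [0,-0.37,0],"xyz": [-0.86,0.1,-0.17],"jaw": 110},{"rot": [0,-0.37,0],"xyz": [-0.87,0.1,-0.14],"jaw": 110},{"rot": [0,-0.37,0],"xyz": [-0.87,0.1,-0.1],"jaw": 110},{"rot": [0,-0.37,0],"xyz": [-0.87,0.1,-0.05],"jaw": 110},{"rot": [0,-0.37,0],"xyz": [-0.88,0.1,-0.02],"jaw": 110},{"rot": [0,-0.37,0],"xyz": [-0.88,0.1,0.02],"jaw": 110},{"rot": [0,-0.37,0],"xyz": [-0.87,0.1,0.06],"jaw": 110}]}}

```text
time: 3.32
eef_pos: [0.3603, -0.154, 0.3506]
tcp_rot: [0.414, -0.573, 0.573, -0.414]
force: [0.3, 0.5, -0.8]
gripper_width: 0.57
```

Emit:
{"api": "step_arm", "payload": {"series": [{"rot": [0,-0.53,0],"xyz": [-0.81,0.1,0.05],"jaw": 110},{"rot": [0,-0.53,0],"xyz": [-0.8,0.1,0.11],"jaw": 110},{"rot": [0,-0.53,0],"xyz": [-0.79,0.1,0.15],"jaw": 110},{"rot": [0,-0.53,0],"xyz": [-0.78,0.1,0.21],"jaw": 110},{"rot": [0,-0.53,0],"xyz": [-0.77,0.1,0.25],"jaw": 110},{"rot": [0,-0.53,0],"xyz": [-0.75,0.1,0.31],"jaw": 110},{"rot": [0,-0.53,0],"xyz": [-0.73,0.1,0.35],"jaw": 110},{"rot": [0,-0.53,0],"xyz": [-0.7,0.1,0.39],"jaw": 110}]}}

```text
time: 4.32
eef_pos: [0.4216, -0.0046, 0.3306]
tcp_rot: [-0.545, 0.45, -0.45, 0.545]
force: [0.2, 0.1, -0.3]
gripper_width: 0.567
```

```bash
python3 -c "
from h import *
st(); snap('scene','scene2'); snap('wrist','wrist2')"
```

```text
t 4.33 p [ 0.4216 -0.0046  0.3306] tip [ 0.4216 -0.0046  0.3116] F [ 0.16  0.09 -0.28] w 0.567
q [ 0.562  0.028 -0.666  1.899  0.018  1.221  0.079]
[[ 0.189  0.     0.982]
 [-0.982 -0.     0.189]
 [ 0.    -1.     0.   ]]
```

View pics/scene2.png

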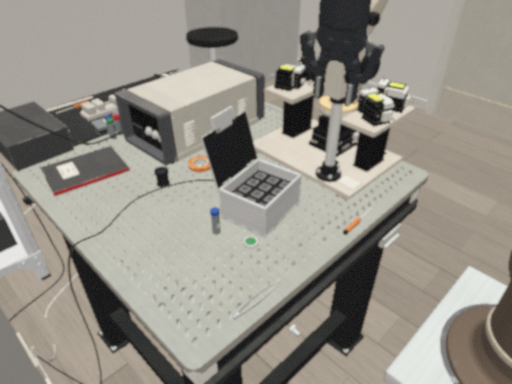

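View pics/wrist2.png

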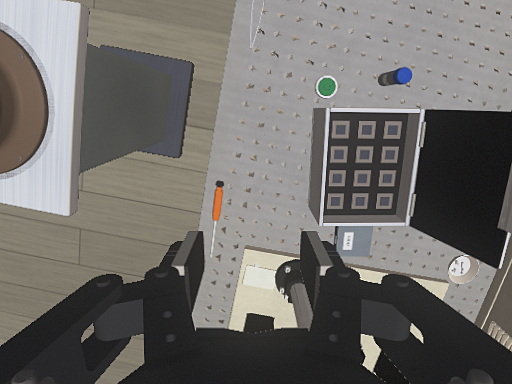

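Run:
```python
from h import *
c=np.load('pics/wrist2.npz'); W,L=lidpts(.5665,.0193,.195,1.852)
P=np.array([[-.06,.075,.085],[.06,.075,.085],[.06,-.075,.085],[-.06,-.075,.085]])
print(proj(c,W(P)).round(1).tolist(), proj(c,W(P[[0,3]]*[1,1,0])).round(1).tolist())
print(proj(c,np.r_[L(.12,-.075,0),L(.12,-.075,.007)]).round(1).tolist())
img=cv2.imread('pics/wrist2.png')[90:290,290:512]; cv2.imwrite('pics/w2c.png',cv2.resize(img,None,fx=3,fy=3,interpolation=cv2.INTER_CUBIC))
s,R=st(); p=s['eef_pos']
# finger pad tips
for a in [13,16,19]:
  print(a,proj(c,np.array([p+R@[x,a/1e3,z] for x,z in [(-.011,-.024),(-.011,.024),(.011,-.024),(.011,.024)]])).round(1).tolist())
```

```text
[[324.4, 107.6], [423.3, 109.0], [406.9, 225.9], [317.2, 226.3]] [[310.9, 107.3], [306.1, 205.8]]
[[494.9, 269.6], [499.7, 268.4]]
t 4.42 p [ 0.4217 -0.0034  0.3305] tip [ 0.4217 -0.0034  0.3115] F [-0.07 -0.38 -0.06] w 0.567
q [ 0.561  0.028 -0.668  1.898  0.018  1.221  0.079]
[[ 0.19  -0.     0.982]
 [-0.982  0.001  0.19 ]
 [-0.001 -1.     0.   ]]
13 [[200.6, 232.1], [299.3, 232.4], [202.6, 272.1], [297.2, 272.4]]
16 [[201.6, 229.7], [298.4, 230.0], [203.5, 269.1], [296.3, 269.4]]
19 [[202.5, 227.3], [297.5, 227.7], [204.3, 266.1], [295.5, 266.5]]
```

View pics/w2c.png

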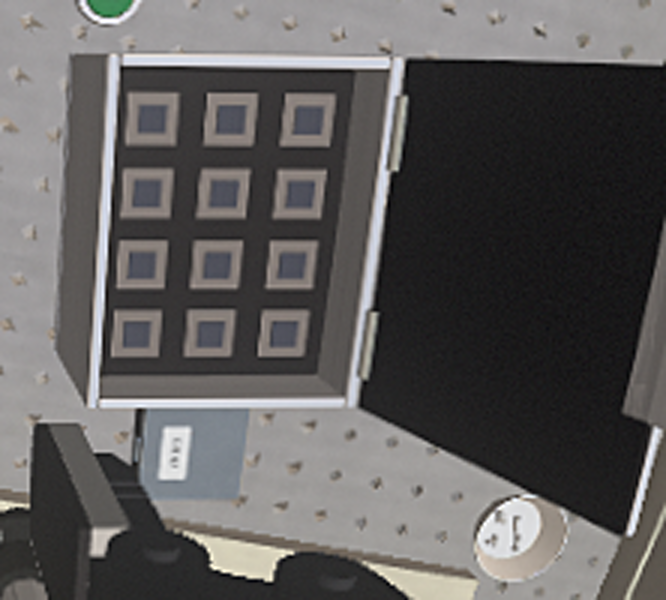

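```bash
cat >> h.py <<'E'
CX,CY,YAW=.568,.0193,.195
def cw(u,z,v=0): # hinge-relative case-x u, lateral v, height z -> world
    return np.array([CX+np.cos(YAW)*(.06+u)-np.sin(YAW)*v, CY+np.sin(YAW)*(.06+u)+np.cos(YAW)*v, z])
def wc(p): # world -> u,v,z
    d=np.array(p)-[CX,CY,0]; return np.array([np.cos(YAW)*d[0]+np.sin(YAW)*d[1]-.06,-np.sin(YAW)*d[0]+np.cos(YAW)*d[1],d[2]])
E
python3 - <<'E'
from h import *
s,R=st(); p=s['eef_pos']
for P,n in [(cw(.033,.33),10),(cw(.033,.27),3)]:
    o,p,R=rows(p,R,P,Rt(YAW,0),n); show(o); print('->',np.round(p,3))
E
```

```text
t 4.42 p [ 0.4217 -0.0034  0.3305] tip [ 0.4217 -0.0034  0.3115] F [-0.07 -0.38 -0.06] w 0.567
q [ 0.561  0.028 -0.668  1.898  0.018  1.221  0.079]
[[ 0.19  -0.     0.982]
 [-0.982  0.001  0.19 ]
 [-0.001 -1.     0.   ]]
rot [0.0, 0.0, 0.0] xyz [0.02, 0.0, 0.96]
rot [0.0, -0.01, 0.0] xyz [0.02, 0.0, 0.97]
rot [0.0, 0.0, 0.0] xyz [0.02, 0.01, 0.96]
rot [0.0, 0.0, 0.0] xyz [0.03, 0.0, 0.97]
rot [0.0, 0.0, 0.0] xyz [0.02, 0.0, 0.96]
rot [0.0, -0.01, -0.01] xyz [0.02, 0.0, 0.96]
rot [0.0, 0.0, 0.0] xyz [0.02, 0.01, 0.97]
rot [0.0, 0.0, 0.0] xyz [0.03, 0.0, 0.96]
rot [0.0, -0.01, 0.0] xyz [0.02, 0.0, 0.97]
rot [0.0, 0.0, 0.0] xyz [0.03, 0.0, 0.96]
-> [0.659 0.037 0.33 ]
rot [0.0, 0.0, 0.0] xyz [0.0, 0.8, 0.0]
rot [0.0, 0.0, 0.0] xyz [0.0, 0.8, 0.0]
rot [0.0, 0.0, 0.0] xyz [0.0, 0.8, 0.0]
-> [0.659 0.037 0.27 ]
```

Emit:
{"api": "step_arm", "payload": {"series": [{"rot": [0,0,0],"xyz": [0.02,0,0.96],"jaw": 110},{"rot": [0,0,0],"xyz": [0.02,0,0.96],"jaw": 110},{"rot": [0,0,0],"xyz": [0.02,0,0.96],"jaw": 110},{"rot": [0,0,0],"xyz": [0.02,0,0.96],"jaw": 110},{"rot": [0,0,0],"xyz": [0.02,0,0.96],"jaw": 110},{"rot": [0,0,0],"xyz": [0.02,0,0.96],"jaw": 110},{"rot": [0,0,0],"xyz": [0.02,0,0.96],"jaw": 110},{"rot": [0,0,0],"xyz": [0.02,0,0.96],"jaw": 110}]}}

```text
time: 5.42
eef_pos: [0.6114, 0.0251, 0.3303]
tcp_rot: [0.544, -0.452, 0.452, -0.544]
force: [0.1, 0.4, 0.2]
gripper_width: 0.566
```

Emit:
{"api": "step_arm", "payload": {"series": [{"rot": [0,0,0],"xyz": [0.03,0,0.96],"jaw": 110},{"rot": [0,0,0],"xyz": [0.03,0,0.96],"jaw": 110},{"rot": [0,0,0],"xyz": [0,0,0],"jaw": 110}]}}

```text
time: 5.8
eef_pos: [0.6588, 0.0329, 0.3295]
tcp_rot: [0.544, -0.452, 0.451, -0.544]
force: [0.1, -1.4, -0.1]
gripper_width: 0.57
```

```bash
python3 -c "
from h import *
s,R=st(); print(wc(s['eef_pos']));snap('scene','scene3'); snap('wrist','wrist3')"
```

```text
t 5.8 p [0.6588 0.0329 0.3295] tip [0.6588 0.0329 0.3105] F [ 0.06 -1.36 -0.1 ] w 0.57
q [ 0.288  0.498 -0.638  1.359  0.293  1.38  -0.161]
[[ 0.184 -0.001  0.983]
 [-0.983  0.     0.184]
 [-0.001 -1.    -0.001]]
[ 0.03171804 -0.00429241  0.32947399]
```

View pics/scene3.png

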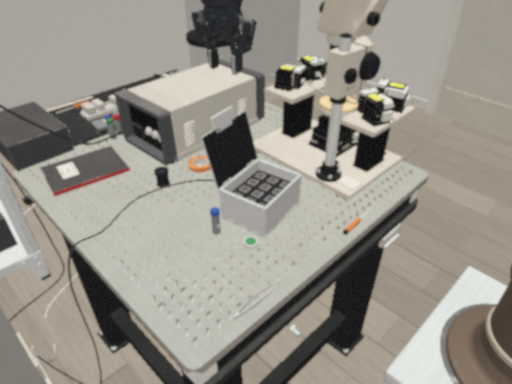

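View pics/wrist3.png

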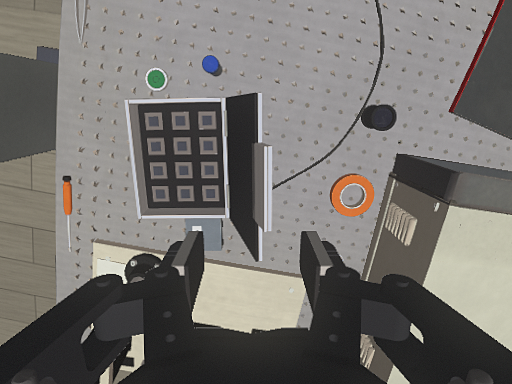

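Emit:
{"api": "step_arm", "payload": {"series": [{"rot": [0,0,0],"xyz": [-0.1,0.8,0],"jaw": 110},{"rot": [0,0,0],"xyz": [-0.06,0.8,0],"jaw": 110},{"rot": [0,0,0],"xyz": [0,0.8,0],"jaw": 110},{"rot": [0,0,0],"xyz": [0,0.8,0],"jaw": 110},{"rot": [0,0,0],"xyz": [0,0,0],"jaw": 110}]}}

```text
time: 6.52
eef_pos: [0.6561, 0.0363, 0.2493]
tcp_rot: [0.545, -0.452, 0.451, -0.543]
force: [0.0, 0.4, 0.3]
gripper_width: 0.57
```

```bash
python3 -c "
from h import *
s,R=st(); print(wc(s['eef_pos']));snap('scene','scene4'); snap('wrist','wrist4')
a=cv2.imread('pics/scene4.png')[30:230,150:320]; cv2.imwrite('pics/s4c.png',cv2.resize(a,None,fx=3,fy=3,interpolation=cv2.INTER_CUBIC))"
```

```text
t 6.53 p [0.6561 0.0363 0.2493] tip [0.6561 0.0363 0.2303] F [0.05 0.38 0.26] w 0.57
q [ 0.284  0.546 -0.626  1.478  0.328  1.227 -0.199]
[[ 0.184 -0.003  0.983]
 [-0.983 -0.001  0.184]
 [ 0.    -1.    -0.003]]
[ 0.02974717 -0.00034709  0.24925572]
```

View pics/s4c.png

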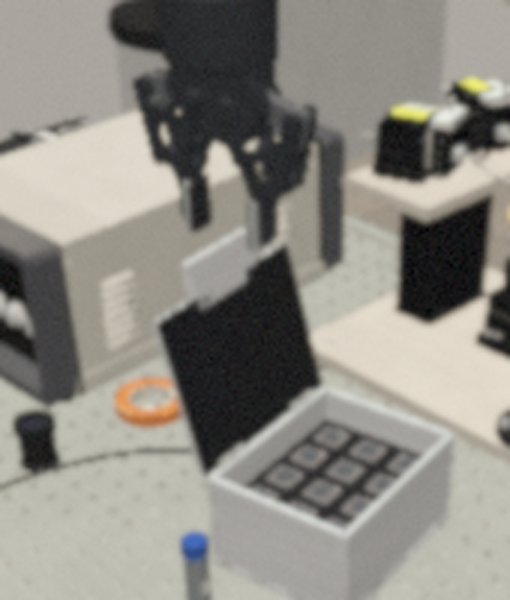

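View pics/wrist4.png

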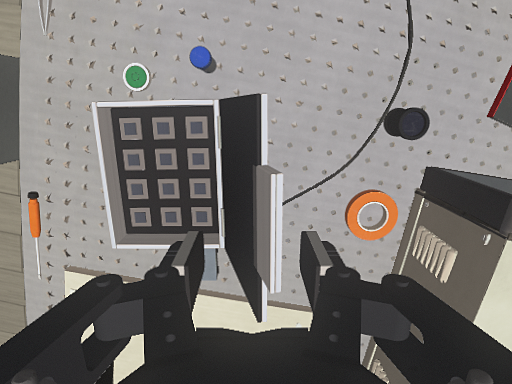

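Emit:
{"api": "step_arm", "payload": {"series": [{"rot": [0,0,0],"xyz": [0,0.5,0.05],"jaw": 110},{"rot": [0,0,0],"xyz": [0,0.5,0.05],"jaw": 110},{"rot": [0,0,0],"xyz": [0,0,0],"jaw": 110}]}}

```text
time: 7.0
eef_pos: [0.659, 0.0372, 0.2241]
tcp_rot: [0.545, -0.452, 0.451, -0.544]
force: [0.2, 0.4, 1.0]
gripper_width: 0.569
```

```bash
python3 -c "
from h import *
s,R=st(); print(wc(s['eef_pos']));snap('scene','scene5'); snap('wrist','wrist5')
a=cv2.imread('pics/scene5.png')[30:230,150:320]; cv2.imwrite('pics/s5c.png',cv2.resize(a,None,fx=3,fy=3,interpolation=cv2.INTER_CUBIC))"
```

```text
t 7.0 p [0.659  0.0372 0.2241] tip [0.659  0.0372 0.2051] F [0.2  0.37 0.97] w 0.569
q [ 0.278  0.57  -0.618  1.5    0.344  1.184 -0.211]
[[ 0.185 -0.002  0.983]
 [-0.983 -0.     0.185]
 [-0.    -1.    -0.002]]
[ 3.27966301e-02 -4.32249982e-05  2.24137314e-01]
```

View pics/s5c.png

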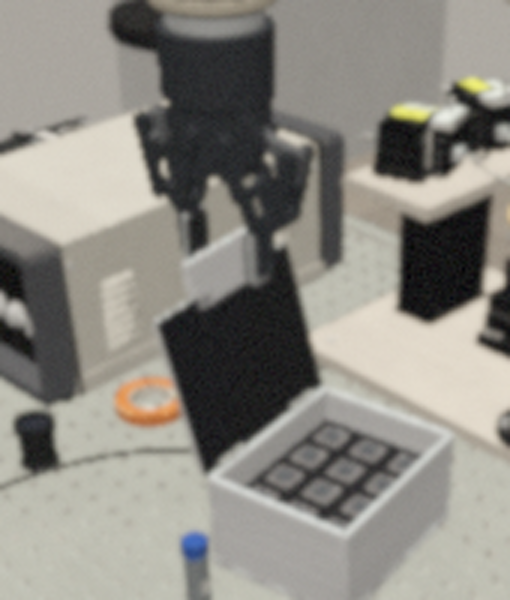

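View pics/wrist5.png

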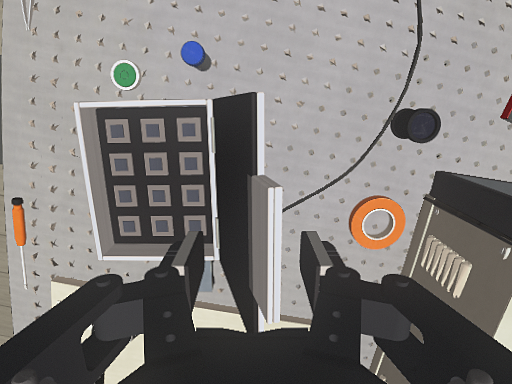

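Emit:
{"api": "step_arm", "payload": {"series": [{"rot": [0,0,0],"xyz": [0,0,-0.3],"jaw": 110},{"rot": [0,0,0],"xyz": [0,0,-0.3],"jaw": 110},{"rot": [0,0,0],"xyz": [0,0,-0.3],"jaw": 110},{"rot": [0,0,0],"xyz": [0,0,-0.3],"jaw": 110},{"rot": [0,0,0],"xyz": [0,0,-0.3],"jaw": 110},{"rot": [0,0,0],"xyz": [0,0,-0.3],"jaw": 110}]}}

```text
time: 7.85
eef_pos: [0.6149, 0.029, 0.2258]
tcp_rot: [0.544, -0.452, 0.452, -0.544]
force: [1.5, 0.7, 0.4]
gripper_width: 0.568
```

```bash
python3 -c "
from h import *
s,R=st(); print(wc(s['eef_pos']));snap('wrist','wrist6')"
```

```text
t 7.85 p [0.6149 0.029  0.2258] tip [0.6149 0.029  0.2068] F [1.46 0.68 0.38] w 0.568
q [ 0.327  0.495 -0.638  1.617  0.318  1.135 -0.204]
[[ 0.184  0.     0.983]
 [-0.983 -0.     0.184]
 [ 0.    -1.    -0.   ]]
[-0.01211296  0.00039703  0.22580365]
```

View pics/wrist6.png

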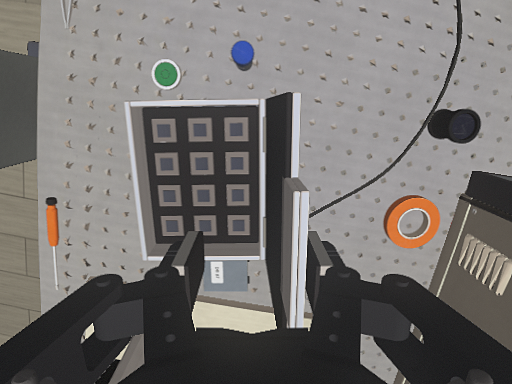

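Emit:
{"api": "step_arm", "payload": {"series": [{"rot": [0,0,0],"xyz": [0,0.1,-0.28],"jaw": 110},{"rot": [0,0,0],"xyz": [0,0.1,-0.28],"jaw": 110},{"rot": [0,0,0],"xyz": [0,0.1,-0.28],"jaw": 110},{"rot": [0,0,0],"xyz": [0,0.1,-0.28],"jaw": 110},{"rot": [0,0,0],"xyz": [0,0.1,-0.28],"jaw": 110}]}}

```text
time: 8.52
eef_pos: [0.5806, 0.0226, 0.2131]
tcp_rot: [0.544, -0.452, 0.452, -0.544]
force: [-0.0, 0.3, 0.2]
gripper_width: 0.571
```

```bash
python3 -c "
from h import *
s,R=st(); print(wc(s['eef_pos']));snap('wrist','wrist7')"
```

```text
t 8.53 p [0.5806 0.0226 0.2131] tip [0.5806 0.0226 0.1941] F [-0.01  0.26  0.17] w 0.571
q [ 0.361  0.451 -0.65   1.717  0.304  1.076 -0.201]
[[ 0.184 -0.     0.983]
 [-0.983 -0.     0.184]
 [ 0.    -1.    -0.   ]]
[-0.04704673  0.00078021  0.21311664]
```

View pics/wrist7.png

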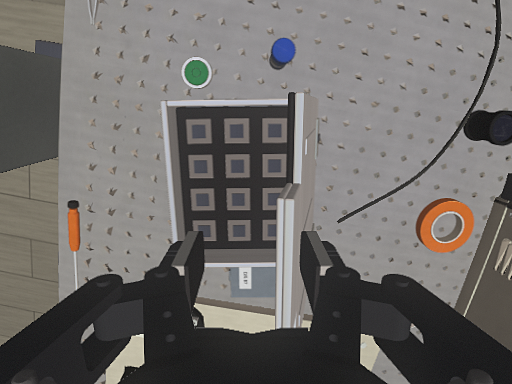

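Emit:
{"api": "step_arm", "payload": {"series": [{"rot": [0,0,0],"xyz": [0,0,0],"jaw": 110},{"rot": [0,0,0],"xyz": [0,0,0],"jaw": 110},{"rot": [0,0,0],"xyz": [0,0,0],"jaw": 110}]}}

```text
time: 8.95
eef_pos: [0.5812, 0.0227, 0.2133]
tcp_rot: [-0.544, 0.452, -0.451, 0.544]
force: [-0.1, -0.1, 0.2]
gripper_width: 0.565
```

```bash
python3 -c "
from h import *
s,R=st(); print(wc(s['eef_pos']));snap('wrist','wrist8')"
```

```text
t 8.95 p [0.5812 0.0227 0.2133] tip [0.5812 0.0227 0.1943] F [-0.08 -0.14  0.22] w 0.565
q [ 0.361  0.452 -0.649  1.716  0.304  1.077 -0.201]
[[ 0.185 -0.     0.983]
 [-0.983  0.     0.185]
 [-0.    -1.    -0.   ]]
[-0.0464209   0.00081969  0.21325738]
```

View pics/wrist8.png

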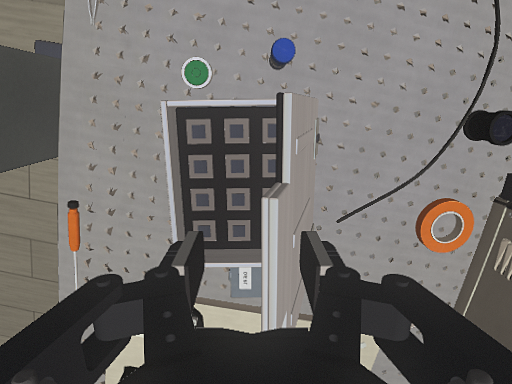

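Emit:
{"api": "step_arm", "payload": {"series": [{"rot": [0,0,0],"xyz": [0,0,0],"jaw": 110},{"rot": [0,0,0],"xyz": [0,0,0],"jaw": 110},{"rot": [0,0,0],"xyz": [0,0,0],"jaw": 110},{"rot": [0,0,0],"xyz": [0,0,0],"jaw": 110},{"rot": [0,0,0],"xyz": [0,0,0],"jaw": 110},{"rot": [0,0,0],"xyz": [0,0,0],"jaw": 110}]}}

```text
time: 9.75
eef_pos: [0.581, 0.0227, 0.2133]
tcp_rot: [0.544, -0.451, 0.452, -0.544]
force: [-0.4, -0.8, -0.8]
gripper_width: 0.564
```

```bash
python3 -c "
from h import *
s,R=st(); print(wc(s['eef_pos']));snap('wrist','wrist9');snap('scene','scene9')
a=cv2.imread('pics/scene9.png')[30:230,150:320]; cv2.imwrite('pics/s9c.png',cv2.resize(a,None,fx=3,fy=3,interpolation=cv2.INTER_CUBIC))"
```

```text
t 9.75 p [0.581  0.0227 0.2133] tip [0.581  0.0227 0.1943] F [-0.36 -0.78 -0.75] w 0.564
q [ 0.361  0.451 -0.649  1.716  0.304  1.077 -0.201]
[[ 0.185 -0.     0.983]
 [-0.983 -0.     0.185]
 [ 0.    -1.    -0.   ]]
[-0.04655078  0.00077559  0.21329209]
```

View pics/wrist9.png

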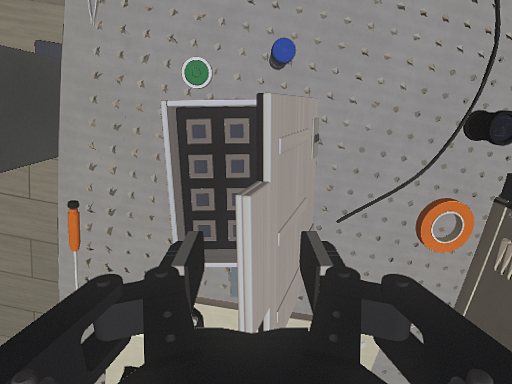

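View pics/s9c.png

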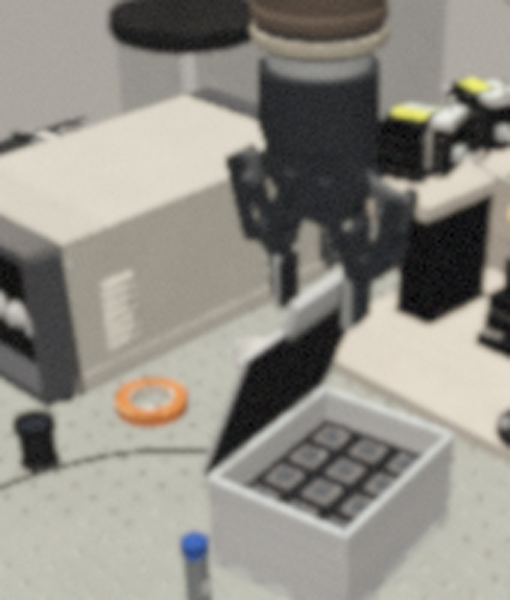

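Emit:
{"api": "step_arm", "payload": {"series": [{"rot": [0,0,0],"xyz": [0,0,0],"jaw": 110},{"rot": [0,0,0],"xyz": [0,0,0],"jaw": 110},{"rot": [0,0,0],"xyz": [0,0,0],"jaw": 110},{"rot": [0,0,0],"xyz": [0,0,0],"jaw": 110},{"rot": [0,0,0],"xyz": [0,0,0],"jaw": 110}]}}

```text
time: 10.48
eef_pos: [0.581, 0.0227, 0.2133]
tcp_rot: [0.544, -0.451, 0.451, -0.544]
force: [0.6, -0.5, -0.1]
gripper_width: 0.568
```

```bash
python3 -c "
from h import *
s,R=st(); print(wc(s['eef_pos']));snap('wrist','wrist10')"
```

```text
t 10.47 p [0.581  0.0227 0.2133] tip [0.581  0.0227 0.1943] F [ 0.63 -0.49 -0.08] w 0.568
q [ 0.361  0.451 -0.649  1.716  0.304  1.077 -0.201]
[[ 0.185 -0.     0.983]
 [-0.983 -0.     0.185]
 [ 0.    -1.    -0.   ]]
[-0.04655373  0.00079426  0.21326164]
```

View pics/wrist10.png

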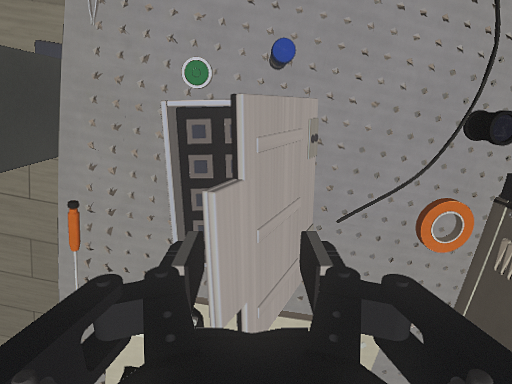

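Emit:
{"api": "step_arm", "payload": {"series": [{"rot": [0,0,0],"xyz": [0,0,0],"jaw": 110},{"rot": [0,0,0],"xyz": [0,0,0],"jaw": 110},{"rot": [0,0,0],"xyz": [0,0,0],"jaw": 110}]}}

```text
time: 10.9
eef_pos: [0.581, 0.0226, 0.2132]
tcp_rot: [0.544, -0.452, 0.451, -0.544]
force: [-0.2, 0.5, -0.9]
gripper_width: 0.567
```

```bash
python3 -c "
from h import *
s,R=st(); print(wc(s['eef_pos']));snap('wrist','wrist11');snap('scene','scene11')
a=cv2.imread('pics/scene11.png')[30:230,150:320]; cv2.imwrite('pics/s11c.png',cv2.resize(a,None,fx=3,fy=3,interpolation=cv2.INTER_CUBIC))"
```

```text
t 10.9 p [0.581  0.0226 0.2132] tip [0.581  0.0226 0.1942] F [-0.18  0.53 -0.89] w 0.567
q [ 0.361  0.451 -0.649  1.716  0.304  1.077 -0.201]
[[ 0.185 -0.     0.983]
 [-0.983 -0.     0.185]
 [ 0.    -1.    -0.   ]]
[-0.04660937  0.00076092  0.21324929]
```

View pics/wrist11.png

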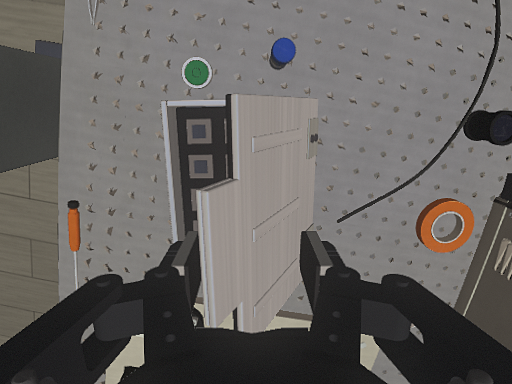

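View pics/s11c.png

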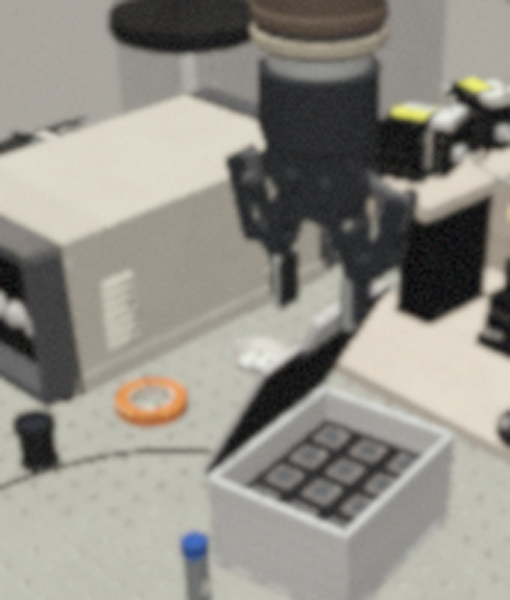

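Emit:
{"api": "step_arm", "payload": {"series": [{"rot": [0,0,0],"xyz": [0,0,0],"jaw": 110},{"rot": [0,0,0],"xyz": [0,0,0],"jaw": 110}]}}

```text
time: 11.25
eef_pos: [0.581, 0.0227, 0.2133]
tcp_rot: [0.544, -0.451, 0.451, -0.544]
force: [-0.7, -0.1, -0.0]
gripper_width: 0.573
```

```bash
python3 -c "
from h import *
s,R=st(); c=snap('wrist','wrist12')
a=cv2.imread('pics/wrist11.png').astype(int); b=c['pixels'].astype(int); print(abs(a-b)[80:330,160:320].mean(), abs(a-b)[80:330,400:].mean())
for n in (11,12):
  a=cv2.imread(f'pics/wrist{n}.png')[160:340,150:330]; cv2.imwrite(f'pics/w{n}c.png',cv2.resize(a,None,fx=3,fy=3,interpolation=cv2.INTER_CUBIC))
for th in (.9,.95,1.,1.05,1.1):
  W,L=lidpts(CX,CY,YAW,th); print(th,proj(c,np.r_[L(.145,.035,0),L(.145,.035,.007),L(.12,.075,0),L(.12,.075,.007)]).round(1).tolist(), wc(L(.145,0,0)[0]))
"
```

```text
t 11.25 p [0.581  0.0227 0.2133] tip [0.581  0.0227 0.1943] F [-0.66 -0.08 -0.  ] w 0.573
q [ 0.361  0.451 -0.649  1.716  0.304  1.077 -0.201]
[[ 0.185 -0.     0.983]
 [-0.983 -0.     0.185]
 [ 0.    -1.    -0.   ]]
1.2194166666666666 1.4149880952380953
0.9 [[158.4, 183.5], [167.5, 185.7], [194.0, 95.9], [203.6, 95.5]] [-9.01334454e-02 -9.54097912e-18  1.98582402e-01]
0.95 [[168.1, 185.7], [178.4, 187.9], [202.4, 95.5], [213.0, 95.1]] [-8.43440480e-02  6.07153217e-18  2.02945248e-01]
1.0 [[179.1, 187.9], [190.6, 190.1], [211.7, 95.1], [223.3, 94.7]] [-7.83438344e-02  8.23993651e-18  2.07013293e-01]
1.05 [[191.3, 190.1], [204.2, 192.2], [221.8, 94.7], [234.4, 94.3]] [-7.21478019e-02  3.03576608e-18  2.10776368e-01]
1.1 [[204.9, 192.1], [218.9, 194.1], [232.7, 94.4], [246.3, 94.0]] [-6.57714376e-02 -8.02309608e-18  2.14225067e-01]
```

View pics/w12c.png

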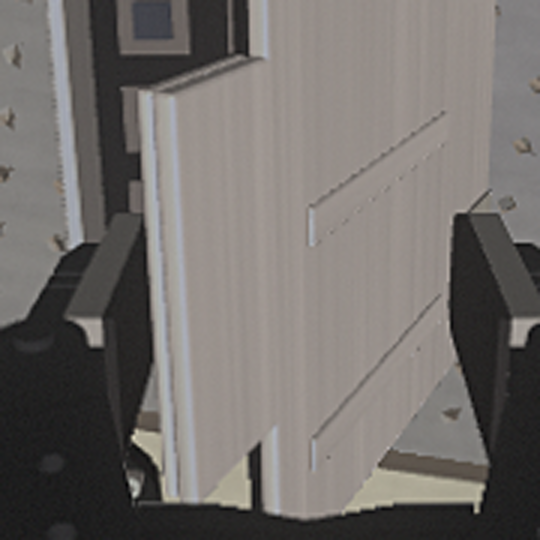

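```bash
cat > fk.py <<'E'
from h import *
import itertools
D=[([1.17180233,.41191687,-.01272665,1.59709572,.00561213,1.13429754,-.08224634],[.20280176,-.59066181,.24942125]),
([1.171,.402,-.012,1.581,.005,1.161,-.082],[.2027,-.5904,.262]),
([.965,-.018,-.244,1.846,-.004,1.313,.048],[.2863,-.3126,.3708]),
([.562,.028,-.666,1.899,.018,1.221,.079],[.4216,-.0046,.3306]),
([.288,.498,-.638,1.359,.293,1.38,-.161],[.6588,.0329,.3295]),
([.284,.546,-.626,1.478,.328,1.227,-.199],[.6561,.0363,.2493]),
([.327,.495,-.638,1.617,.318,1.135,-.204],[.6149,.029,.2258]),
([.361,.451,-.649,1.716,.304,1.077,-.201],[.581,.0227,.2133])]
def rz(a): return Ro.from_euler('z',a).as_matrix()
def ry(a): return Ro.from_euler('y',a).as_matrix()
def fk(q,L,s):
    h,L1,L2,L3,a=L; e=np.array([0,0,1.])
    R=rz(s[0]*q[0]); p=np.array([0,0,h])+R@[a,0,0]
    R=R@ry(q[1]); p=p+R@e*L1; R=R@rz(s[1]*q[2])@ry(q[3]); p=p+R@e*L2
    R=R@rz(s[2]*q[4])@ry(q[5]); p=p+R@e*L3; R=R@rz(s[3]*q[6]); return p,R
if __name__=='__main__':
  for s in itertools.product([-1],[1,-1],[1,-1],[1]):
    f=lambda L: np.concatenate([fk(q,L,s)[0]-p for q,p in D])
    r=least_squares(f,[.3,.4,.3,.2,0]); print(s,r.x.round(4),abs(r.fun).max())
E
python3 fk.py
```

```text
(-1, 1, 1, 1) [-27.6521   0.3476  -0.3261 -27.4954   0.6611] 0.11861314362422404
(-1, 1, -1, 1) [-0.2348  0.3725 -0.262  -0.085   0.616 ] 0.11585893055238977
(-1, -1, 1, 1) [-0.0684  0.5232  0.3773 -0.001   0.0699] 0.04289862561912583
(-1, -1, -1, 1) [-0.3517  0.523   0.3765 -0.2842  0.0705] 0.04305208097017063
```

Run:
```python
from fk import *
import fk as F
def fk2(q,L,s):
    h,L1,L2,L3,a,b,e1,e2,w=L[:9]; e=np.array([0,0,1.])
    R=rz(s[0]*q[0]); p=np.array([0,0,h])+R@[a,b,0]
    R=R@ry(q[1]); R=R@rz(s[1]*q[2]); p=p+R@[e1,e2,L1]; R=R@ry(q[3]); p=p+R@[-w,0,L2]
    R=R@rz(s[2]*q[4])@ry(q[5]); p=p+R@e*L3; return p,R@rz(s[3]*q[6])
for s in itertools.product([-1,1],[1,-1],[1,-1],[1,-1]):
    f=lambda L: np.r_[np.concatenate([fk2(q,L,s)[0]-p for q,p in D]),1e-4*L]
    b=min((least_squares(f,x0) for x0 in ([.3,.4,.3,.2,0,0,0,0,0],[0,.5,.4,.2,.1,0,.05,0,.05])),key=lambda r:r.cost)
    # orientation
    q=D[-1][0]; print(s,b.x.round(4),abs(b.fun).max().round(4), fk2(q,b.x,s)[1].round(2).tolist())
```

```text
(-1, 1, 1, 1) [-9.9715  0.4214 -0.2983 -9.7139  0.6713  0.213   0.0344 -0.2081  0.0254] 0.1139 [[-0.62, 0.79, 0.0], [0.79, 0.62, -0.0], [-0.0, 0.0, -1.0]]
(-1, 1, 1, -1) [-9.9715  0.4214 -0.2983 -9.7139  0.6713  0.213   0.0344 -0.2081  0.0254] 0.1139 [[-0.26, 0.97, 0.0], [0.97, 0.26, -0.0], [-0.0, 0.0, -1.0]]
(-1, 1, -1, 1) [-0.2237  0.423  -0.0761 -0.3254  0.597   0.2788  0.0338 -0.2785 -0.2675] 0.0968 [[-0.78, 0.47, -0.42], [0.6, 0.74, -0.29], [0.17, -0.48, -0.86]]
(-1, 1, -1, -1) [-0.2237  0.423  -0.0761 -0.3254  0.597   0.2788  0.0338 -0.2785 -0.2675] 0.0968 [[-0.54, 0.74, -0.42], [0.84, 0.45, -0.29], [-0.03, -0.51, -0.86]]
(-1, -1, 1, 1) [-4.750e-02  5.319e-01  4.521e-01 -2.000e-04 -6.000e-04 -2.890e-02
  5.000e-04 -1.950e-02  1.600e-03] 0.0005 [[-0.96, -0.25, -0.12], [-0.28, 0.82, 0.49], [-0.03, 0.51, -0.86]]
(-1, -1, 1, -1) [-4.750e-02  5.319e-01  4.521e-01 -2.000e-04 -6.000e-04 -2.890e-02
  5.000e-04 -1.950e-02  1.600e-03] 0.0005 [[-0.98, 0.14, -0.12], [0.06, 0.87, 0.49], [0.17, 0.48, -0.86]]
(-1, -1, -1, 1) [ 1.702e-01  5.327e-01  4.524e-01  2.179e-01 -4.000e-04 -2.920e-02
 
[... 957 characters left out ...]
6, 0.25, -0.12], [0.28, 0.82, -0.49], [-0.03, -0.51, -0.86]]
(1, -1, 1, 1) [ 0.2042  0.5555  0.6249  0.1028 -0.2997  1.1194 -0.8166 -1.5184 -0.1506] 0.2787 [[-0.54, -0.74, -0.42], [-0.84, 0.45, 0.29], [-0.03, 0.51, -0.86]]
(1, -1, 1, -1) [ 0.2042  0.5555  0.6249  0.1028 -0.2997  1.1194 -0.8166 -1.5184 -0.1506] 0.2787 [[-0.78, -0.47, -0.42], [-0.6, 0.74, 0.29], [0.17, 0.48, -0.86]]
(1, -1, -1, 1) [47.1319  0.7173  0.765  46.9576 -0.3001  1.0398 -0.8471 -1.437  -0.3534] 0.2694 [[-0.26, -0.97, 0.0], [-0.97, 0.26, 0.0], [-0.0, -0.0, -1.0]]
(1, -1, -1, -1) [47.1319  0.7173  0.765  46.9576 -0.3001  1.0398 -0.8471 -1.437  -0.3534] 0.2694 [[-0.62, -0.79, 0.0], [-0.79, 0.62, 0.0], [-0.0, -0.0, -1.0]]
```

```bash
cat >> h.py <<'E'
GH=.0235
def tcp(th,phi,yt):
    e=np.array([-.145*np.cos(th),.085+.145*np.sin(th)]); y=np.array([np.sin(phi),-np.cos(phi)]); z=np.array([np.cos(phi),np.sin(phi)])
    q=e-yt*y+GH*z; return cw(q[0],q[1])
def traj(p,R,th0,th1,ph0,ph1,y0,y1,n):
    for i in range(1,n+1):
        k=i/n; o,p,R=rows(p,R,tcp(th0+(th1-th0)*k,ph0+(ph1-ph0)*k,y0+(y1-y0)*k),Rt(YAW,ph0+(ph1-ph0)*k),1); show(o)
    return p,R
E
python3 - <<'E'
from h import *
s,R=st(); print(tcp(1.067,0,.001))
traj(s['eef_pos'],R,1.067,.9,0,.17,.001,.001,8)
E
```

```text
t 11.3 p [0.581  0.0227 0.2133] tip [0.581  0.0227 0.1943] F [-1.22  0.13 -0.24] w 0.569
q [ 0.361  0.451 -0.649  1.716  0.304  1.077 -0.201]
[[ 0.185 -0.     0.983]
 [-0.983 -0.     0.185]
 [ 0.    -1.    -0.   ]]
[0.58124485 0.02191599 0.21298465]
rot [0.18, -0.08, 0.0] xyz [0.03, 0.05, -0.1]
rot [0.17, 0.0, 0.0] xyz [0.0, 0.04, -0.11]
rot [0.18, 0.0, 0.0] xyz [0.0, 0.04, -0.11]
rot [0.18, 0.0, 0.0] xyz [0.0, 0.04, -0.1]
rot [0.18, 0.0, 0.0] xyz [0.0, 0.04, -0.11]
rot [0.17, 0.0, 0.0] xyz [0.0, 0.04, -0.11]
rot [0.18, 0.0, 0.0] xyz [0.0, 0.04, -0.1]
rot [0.18, 0.0, 0.0] xyz [0.0, 0.04, -0.11]
```

Emit:
{"api": "step_arm", "payload": {"series": [{"rot": [0.18,-0.08,0],"xyz": [0.03,0.05,-0.1],"jaw": 110},{"rot": [0.18,0,0],"xyz": [0,0.04,-0.11],"jaw": 110},{"rot": [0.18,0,0],"xyz": [0,0.04,-0.11],"jaw": 110},{"rot": [0.18,0,0],"xyz": [0,0.04,-0.1],"jaw": 110},{"rot": [0.18,0,0],"xyz": [0,0.04,-0.11],"jaw": 110},{"rot": [0.17,0,0],"xyz": [0,0.04,-0.11],"jaw": 110},{"rot": [0.17,0,0],"xyz": [0,0.04,-0.1],"jaw": 110},{"rot": [0.18,0,0],"xyz": [0,0.04,-0.11],"jaw": 110}]}}

```text
time: 12.3
eef_pos: [0.5609, 0.0179, 0.2034]
tcp_rot: [-0.497, 0.409, -0.486, 0.591]
force: [-0.2, -0.9, -0.5]
gripper_width: 0.565
```

```bash
cat > fk3.py <<'E'
from fk import *
S=(-1,-1,-1,-1)
L0=np.array([.1702,.5327,.4524,.2179,-.0004,-.0292,.0003,-.0192,.0013])
def fk2(q,L,s=S):
    h,L1,L2,L3,a,b,e1,e2,w=L[:9]; e=np.array([0,0,1.])
    R=rz(s[0]*q[0]); p=np.array([0,0,h])+R@[a,b,0]
    R=R@ry(q[1]); R=R@rz(s[1]*q[2]); p=p+R@[e1,e2,L1]; R=R@ry(q[3]); p=p+R@[-w,0,L2]
    R=R@rz(s[2]*q[4])@ry(q[5]); p=p+R@e*L3; return p,R@rz(s[3]*q[6])
# tool y = local z ;
E
python3 - <<'E'
from fk3 import *
s,R=st(); D.append((s['joint_positions'],s['eef_pos'])); c=snap('wrist','wrist13')
f=lambda L: np.r_[np.concatenate([fk2(q,L)[0]-p for q,p in D]),1e-4*L]
r=least_squares(f,L0); print(r.x.round(4),abs(r.fun).max()); np.save('L.npy',r.x)
M=fk2(s['joint_positions'],r.x)[1]; print((M.T@R).round(3))
for th in (.85,.9,.95,1.):
  W,L=lidpts(CX,CY,YAW,th); print(th,proj(c,np.r_[L(.145,.035,0),L(.145,.035,.007),L(.12,.075,0),L(.12,.075,.007)]).round(1).tolist())
E
```

```text
t 12.3 p [0.5609 0.0179 0.2034] tip [0.5641 0.0186 0.1847] F [-0.17 -0.92 -0.51] w 0.565
q [ 0.446  0.342 -0.679  1.909  0.294  0.809 -0.178]
[[ 0.194  0.168  0.967]
 [-0.981  0.033  0.191]
 [ 0.    -0.985  0.171]]
[ 2.828e-01  5.332e-01  4.523e-01  3.305e-01 -3.000e-04 -2.940e-02
  4.000e-04 -1.910e-02  8.000e-04] 0.0004442446021546212
[[-0.  0. -1.]
 [-1. -0.  0.]
 [-0.  1.  0.]]
0.85 [[183.5, 186.8], [195.7, 189.0], [216.2, 93.0], [228.3, 92.6]]
0.9 [[196.4, 188.9], [209.8, 191.1], [226.7, 92.7], [239.8, 92.4]]
0.95 [[210.5, 191.1], [225.1, 193.1], [238.1, 92.4], [252.0, 92.1]]
1.0 [[225.9, 193.1], [241.6, 195.0], [250.1, 92.2], [264.9, 91.9]]
```

View pics/wrist13.png

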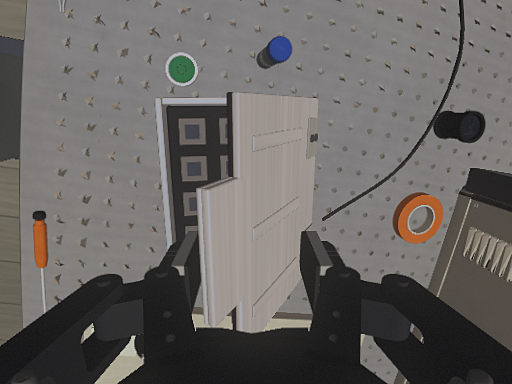

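```bash
cat >> fk3.py <<'E'
Lf=np.load('L.npy') if __import__('os').path.exists('L.npy') else L0
lo=np.array([-2.95,-.29,-1.47,.14,-1.03,.13,-2.86]); hi=np.array([2.95,1.99,1.44,2.54,4.17,1.85,2.86])
C=np.array([[0,0,-1.],[-1,0,0],[0,1,0]])
def ik(P,Rg,q0,reg=1e-3,m=.02):
    def f(q):
        p,M=fk2(q,Lf); M=M@C; return np.r_[(p-P)*10,Ro.from_matrix(M.T@Rg).as_rotvec()*2,reg*(q-q0)]
    r=least_squares(f,np.clip(q0,lo+m+.001,hi-m-.001),bounds=(lo+m,hi-m)); p,M=fk2(r.x,Lf)
    return r.x,np.linalg.norm(p-P)*1e3,np.linalg.norm(Ro.from_matrix((M@C).T@Rg).as_rotvec())
E
python3 - <<'E'
from fk3 import *
q0=np.array([.446,.342,-.679,1.909,.294,.809,-.178])
for th,yt in [(.6,.003),(.3,.005),(0,.006)]:
  for ph in (.17,.25,.35,.45,.55,.65):
    q,e,a=ik(tcp(th,ph,yt),Rt(YAW,ph),q0); print(th,ph,q.round(2),round(e,2),round(a,3))
E
```

```text
0.6 0.17 [ 0.46  0.33 -0.67  2.    0.31  0.72 -0.19] 0.0 0.0
0.6 0.25 [ 0.49  0.29 -0.68  2.06  0.3   0.62 -0.18] 0.0 0.0
0.6 0.35 [ 0.52  0.25 -0.69  2.14  0.3   0.47 -0.17] 0.0 0.0
0.6 0.45 [ 0.54  0.21 -0.68  2.22  0.3   0.32 -0.17] 0.0 0.0
0.6 0.55 [ 0.54  0.18 -0.66  2.29  0.32  0.17 -0.19] 0.0 0.0
0.6 0.65 [ 0.92  0.27 -1.07  2.35  1.53  0.15 -1.34] 0.0 0.0
0.3 0.17 [ 0.44  0.35 -0.65  2.08  0.35  0.63 -0.23] 0.0 0.0
0.3 0.25 [ 0.46  0.32 -0.64  2.14  0.36  0.52 -0.24] 0.0 0.0
0.3 0.35 [ 0.47  0.28 -0.63  2.22  0.38  0.37 -0.25] 0.0 0.0
0.3 0.45 [ 0.43  0.24 -0.57  2.3   0.4   0.21 -0.27] 0.0 0.0
0.3 0.55 [ 0.71  0.28 -0.85  2.36  1.28  0.15 -1.11] 0.0 0.0
0.3 0.65 [ 1.14  0.63 -1.45  2.41  1.79  0.55 -1.48] 0.0 0.0
0 0.17 [ 0.39  0.41 -0.58  2.13  0.43  0.53 -0.3 ] 0.0 0.0
0 0.25 [ 0.38  0.37 -0.56  2.19  0.45  0.41 -0.32] 0.0 0.0
0 0.35 [ 0.33  0.33 -0.47  2.27  0.48  0.25 -0.35] 0.0 0.0
0 0.45 [ 0.45  0.33 -0.6   2.34  1.1   0.15 -0.95] 0.0 0.0
0 0.55 [ 1.01  0.66 -1.31  2.39  1.74  0.56 -1.44] 0.0 0.0
0 0.65 [ 1.09  0.83 -1.45  2.46  1.95  0.74 -1.56] 0.0 0.0
```

```bash
cat >> h.py <<'E'
def gh(j): return (1-j/255)*.0425-.0007
def tcp2(th,phi,yt,j):
    e=np.array([-.145*np.cos(th),.085+.145*np.sin(th)]); y=np.array([np.sin(phi),-np.cos(phi)]); z=np.array([np.cos(phi),np.sin(phi)])
    q=e-yt*y+gh(j)*z; return cw(q[0],q[1])
def traj2(p,R,a,b,n,dec=2):
    a=np.array(a,float);b=np.array(b,float)
    for i in range(1,n+1):
        v=a+(b-a)*i/n; o,p,R=rows(p,R,tcp2(*v),Rt(YAW,v[1]),1,dec); print(round(v[3]),'th%.2f'%v[0],end=' '); show(o)
    return p,R
E
python3 - <<'E'
from h import *
s,R=st(); print(tcp2(.9,.17,.001,110))
p,R=traj2(s['eef_pos'],R,(.9,.17,.001,110),(.6,.30,.0,30),16)
print(p)
E
```

```text
t 12.35 p [0.5601 0.0177 0.203 ] tip [0.5633 0.0183 0.1843] F [-0.74 -0.29 -1.25] w 0.568
q [ 0.446  0.341 -0.679  1.911  0.294  0.807 -0.178]
[[ 0.194  0.168  0.967]
 [-0.981  0.033  0.191]
 [ 0.    -0.985  0.171]]
[0.56096173 0.01790987 0.20353813]
105 th0.88 rot [0.05, 0.0, 0.0] xyz [0.0, 0.03, -0.02]
100 th0.86 rot [0.07, 0.0, 0.0] xyz [0.0, 0.05, -0.07]
95 th0.84 rot [0.07, 0.0, 0.0] xyz [0.0, 0.05, -0.06]
90 th0.82 rot [0.07, 0.0, 0.0] xyz [0.0, 0.05, -0.06]
85 th0.81 rot [0.06, 0.0, 0.0] xyz [0.0, 0.05, -0.06]
80 th0.79 rot [0.07, 0.0, 0.0] xyz [0.0, 0.05, -0.05]
75 th0.77 rot [0.07, 0.0, 0.0] xyz [0.0, 0.05, -0.06]
70 th0.75 rot [0.07, 0.0, 0.0] xyz [0.0, 0.06, -0.06]
65 th0.73 rot [0.07, 0.0, 0.0] xyz [0.0, 0.05, -0.06]
60 th0.71 rot [0.06, 0.0, 0.0] xyz [0.0, 0.06, -0.05]
55 th0.69 rot [0.07, 0.0, 0.0] xyz [0.0, 0.05, -0.06]
50 th0.68 rot [0.07, 0.0, 0.0] xyz [0.0, 0.06, -0.05]
45 th0.66 rot [0.07, 0.0, 0.0] xyz [0.0, 0.05, -0.06]
40 th0.64 rot [0.06, 0.0, 0.0] xyz [0.0, 0.06, -0.05]
35 th0.62 rot [0.07, 0.0, 0.0] xyz [0.0, 0.06, -0.05]
30 th0.60 rot [0.07, 0.0, 0.0] xyz [0.0, 0.05, -0.06]
[0.54382862 0.01448965 0.17780043]
```

Emit:
{"api": "step_arm", "payload": {"series": [{"rot": [0.05,0,0],"xyz": [0,0.03,-0.02],"jaw": 105},{"rot": [0.07,0,0],"xyz": [0,0.05,-0.07],"jaw": 100},{"rot": [0.07,0,0],"xyz": [0,0.05,-0.06],"jaw": 95},{"rot": [0.07,0,0],"xyz": [0,0.05,-0.06],"jaw": 90},{"rot": [0.06,0,0],"xyz": [0,0.05,-0.06],"jaw": 85},{"rot": [0.07,0,0],"xyz": [0,0.05,-0.05],"jaw": 80},{"rot": [0.07,0,0],"xyz": [0,0.05,-0.06],"jaw": 75},{"rot": [0.07,0,0],"xyz": [0,0.06,-0.06],"jaw": 70}]}}

```text
time: 13.35
eef_pos: [0.5522, 0.0162, 0.1916]
tcp_rot: [-0.479, 0.393, -0.498, 0.606]
force: [-1.6, -0.6, 1.4]
gripper_width: 0.724
```

```bash
cat > look.py <<'E'
from fk3 import *
import sys
n=sys.argv[1]; s,R=st(); print('uvz',wc(s['eef_pos']).round(4)); c=snap('wrist','wrist'+n)
for th in map(float,sys.argv[2:]):
  W,L=lidpts(CX,CY,YAW,th); print(th,proj(c,np.r_[L(.145,.035,0),L(.145,.035,.007),L(.12,.075,0),L(.12,.075,.007)]).round(1).tolist())
E
python3 look.py 14 .7 .75 .8
```

```text
t 13.35 p [0.5522 0.0162 0.1916] tip [0.5566 0.0171 0.1732] F [-1.56 -0.59  1.42] w 0.724
q [ 0.469  0.313 -0.682  1.99   0.3    0.689 -0.182]
[[ 0.194  0.228  0.954]
 [-0.981  0.045  0.189]
 [ 0.    -0.973  0.232]]
uvz [-7.610e-02  1.000e-04  1.916e-01]
0.7 [[167.2, 186.6], [177.7, 189.1], [204.3, 93.0], [215.3, 92.5]]
0.75 [[178.4, 189.1], [190.3, 191.5], [213.9, 92.6], [225.9, 92.2]]
0.8 [[191.0, 191.5], [204.3, 194.0], [224.4, 92.2], [237.5, 91.8]]
```

View pics/wrist14.png

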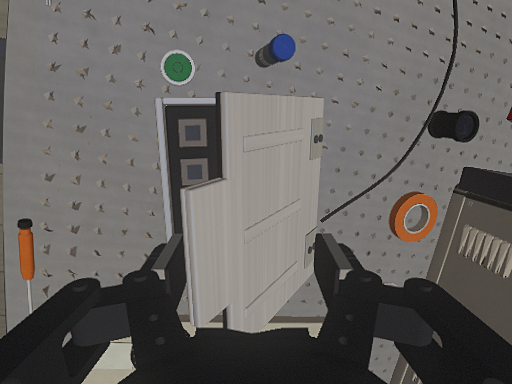

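Emit:
{"api": "step_arm", "payload": {"series": [{"rot": [0.07,0,0],"xyz": [0,0.05,-0.06],"jaw": 65},{"rot": [0.06,0,0],"xyz": [0,0.06,-0.05],"jaw": 60},{"rot": [0.07,0,0],"xyz": [0,0.05,-0.06],"jaw": 55},{"rot": [0.07,0,0],"xyz": [0,0.06,-0.05],"jaw": 50},{"rot": [0.07,0,0],"xyz": [0,0.05,-0.06],"jaw": 45},{"rot": [0.06,0,0],"xyz": [0,0.06,-0.05],"jaw": 40},{"rot": [0.07,0,0],"xyz": [0,0.06,-0.05],"jaw": 35},{"rot": [0.07,0,0],"xyz": [0,0.05,-0.06],"jaw": 30}]}}

```text
time: 14.4
eef_pos: [0.5447, 0.0147, 0.1781]
tcp_rot: [-0.459, 0.377, -0.511, 0.622]
force: [-1.3, -0.5, 0.4]
gripper_width: 0.885
```

```bash
python3 look.py 15 .5 .55 .6 .65
```

```text
t 14.4 p [0.5447 0.0147 0.1781] tip [0.5502 0.0158 0.16  ] F [-1.35 -0.52  0.37] w 0.885
q [ 0.483  0.292 -0.677  2.07   0.318  0.56  -0.196]
[[ 0.194  0.289  0.937]
 [-0.981  0.057  0.185]
 [ 0.    -0.956  0.295]]
uvz [-0.0838  0.      0.1781]
0.5 [[145.0, 183.8], [152.5, 186.5], [186.4, 93.4], [195.0, 92.8]]
0.55 [[153.1, 186.5], [162.0, 189.3], [194.0, 92.9], [203.8, 92.4]]
0.6 [[162.7, 189.3], [172.9, 192.2], [202.6, 92.5], [213.5, 92.0]]
0.65 [[173.7, 192.2], [185.4, 195.0], [212.2, 92.1], [224.3, 91.6]]
```

View pics/wrist15.png

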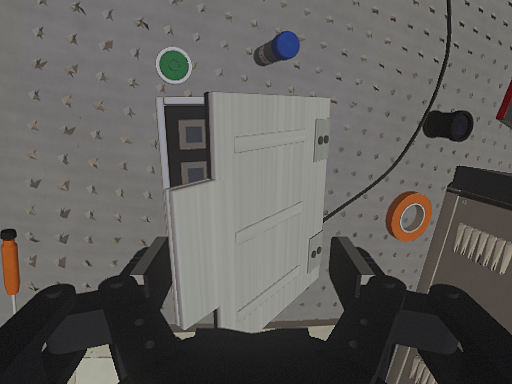

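Run:
```python
from h import *
s,R=st(); p=s['eef_pos']; c=np.load('pics/wrist15.npz')
for a in [5,7,9,11,13]: print(a,proj(c,np.array([p+R@[-.011,a/1e3,z] for z in (-.0376,.0376)])).round(1).tolist())
a=cv2.imread('pics/wrist15.png')[160:340,130:370]; cv2.imwrite('pics/w15c.png',cv2.resize(a,None,fx=3,fy=3,interpolation=cv2.INTER_CUBIC))
p,R=traj2(p,R,(.6,.30,.0,30),(.3,.36,.0,30),16)
```

```text
t 14.45 p [0.5442 0.0146 0.1778] tip [0.5497 0.0157 0.1597] F [-2.02 -0.36 -0.24] w 0.879
q [ 0.483  0.292 -0.677  2.071  0.318  0.56  -0.196]
[[ 0.194  0.289  0.937]
 [-0.981  0.057  0.185]
 [ 0.    -0.956  0.295]]
5 [[168.8, 236.6], [331.7, 236.6]]
7 [[170.0, 234.8], [330.7, 234.9]]
9 [[171.0, 233.1], [329.6, 233.2]]
11 [[172.1, 231.4], [328.6, 231.5]]
13 [[173.1, 229.8], [327.6, 229.9]]
30 th0.58 rot [0.04, 0.0, 0.0] xyz [0.0, 0.06, -0.1]
30 th0.56 rot [0.03, 0.0, 0.0] xyz [0.0, 0.07, -0.08]
30 th0.54 rot [0.03, 0.0, 0.0] xyz [0.0, 0.06, -0.08]
30 th0.53 rot [0.03, 0.0, 0.0] xyz [0.0, 0.07, -0.08]
30 th0.51 rot [0.03, 0.0, 0.0] xyz [0.0, 0.07, -0.08]
30 th0.49 rot [0.04, 0.0, 0.0] xyz [0.0, 0.07, -0.08]
30 th0.47 rot [0.03, 0.0, 0.0] xyz [0.0, 0.07, -0.08]
30 th0.45 rot [0.03, 0.0, 0.0] xyz [0.0, 0.07, -0.08]
30 th0.43 rot [0.03, 0.0, 0.0] xyz [0.0, 0.07, -0.07]
30 th0.41 rot [0.03, 0.0, 0.0] xyz [0.0, 0.07, -0.08]
30 th0.39 rot [0.03, 0.0, 0.0] xyz [0.0, 0.08, -0.07]
30 th0.38 rot [0.03, 0.0, 0.0] xyz [0.0, 0.07, -0.07]
30 th0.36 rot [0.03, 0.0, 0.0] xyz [0.0, 0.08, -0.08]
30 th0.34 rot [0.04, 0.0, 0.0] xyz [0.0, 0.08, -0.07]
30 th0.32 rot [0.03, 0.0, 0.0] xyz [0.0, 0.08, -0.06]
30 th0.30 rot [0.03, 0.0, 0.0] xyz [0.0, 0.08, -0.07]
```

View pics/w15c.png

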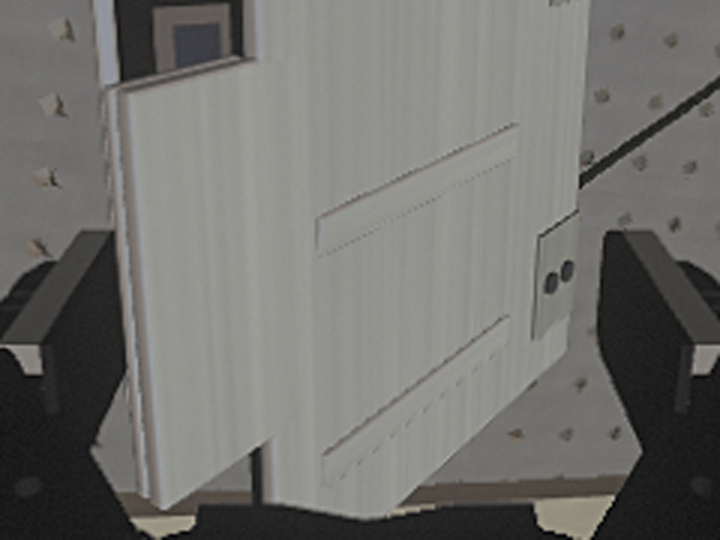

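Run:
```python
from h import *
s,R=st(); p=s['eef_pos']
p,R=traj2(p,R,(.6,.30,.0,30),(.3,.36,-.005,30),16)
```

```text
t 14.45 p [0.5442 0.0146 0.1778] tip [0.5497 0.0157 0.1597] F [-2.02 -0.36 -0.24] w 0.879
q [ 0.483  0.292 -0.677  2.071  0.318  0.56  -0.196]
[[ 0.194  0.289  0.937]
 [-0.981  0.057  0.185]
 [ 0.    -0.956  0.295]]
30 th0.58 rot [0.04, 0.0, 0.0] xyz [0.0, 0.08, -0.1]
30 th0.56 rot [0.03, 0.0, 0.0] xyz [0.0, 0.07, -0.08]
30 th0.54 rot [0.03, 0.0, 0.0] xyz [0.0, 0.08, -0.08]
30 th0.53 rot [0.03, 0.0, 0.0] xyz [0.0, 0.08, -0.08]
30 th0.51 rot [0.03, 0.0, 0.0] xyz [0.0, 0.08, -0.08]
30 th0.49 rot [0.04, 0.0, 0.0] xyz [0.0, 0.08, -0.08]
30 th0.47 rot [0.03, 0.0, 0.0] xyz [0.0, 0.08, -0.08]
30 th0.45 rot [0.03, 0.0, 0.0] xyz [0.0, 0.09, -0.08]
30 th0.43 rot [0.03, 0.0, 0.0] xyz [0.0, 0.08, -0.07]
30 th0.41 rot [0.03, 0.0, 0.0] xyz [0.0, 0.09, -0.08]
30 th0.39 rot [0.03, 0.0, 0.0] xyz [0.0, 0.09, -0.07]
30 th0.38 rot [0.03, 0.0, 0.0] xyz [0.0, 0.08, -0.07]
30 th0.36 rot [0.03, 0.0, 0.0] xyz [0.0, 0.09, -0.07]
30 th0.34 rot [0.04, 0.0, 0.0] xyz [0.0, 0.09, -0.07]
30 th0.32 rot [0.03, 0.0, 0.0] xyz [0.0, 0.1, -0.07]
30 th0.30 rot [0.03, 0.0, 0.0] xyz [0.0, 0.09, -0.06]
```

Emit:
{"api": "step_arm", "payload": {"series": [{"rot": [0.04,0,0],"xyz": [0,0.1,-0.09],"jaw": 30},{"rot": [0.03,0,0],"xyz": [0,0.08,-0.08],"jaw": 30},{"rot": [0.03,0,0],"xyz": [0,0.08,-0.08],"jaw": 30},{"rot": [0.03,0,0],"xyz": [0,0.08,-0.08],"jaw": 30},{"rot": [0.03,0,0],"xyz": [0,0.08,-0.08],"jaw": 30},{"rot": [0.04,0,0],"xyz": [0,0.08,-0.08],"jaw": 30},{"rot": [0.03,0,0],"xyz": [0,0.08,-0.08],"jaw": 30},{"rot": [0.03,0,0],"xyz": [0,0.09,-0.08],"jaw": 30}]}}

```text
time: 15.45
eef_pos: [0.5344, 0.0127, 0.1571]
tcp_rot: [-0.449, 0.369, -0.517, 0.629]
force: [-2.3, -0.4, 0.2]
gripper_width: 0.885
```

```bash
python3 look.py 16 .35 .4 .45 .5; python3 -c "
from h import *
snap('scene','scene16')
a=cv2.imread('pics/scene16.png')[60:260,170:340]; cv2.imwrite('pics/s16c.png',cv2.resize(a,None,fx=3,fy=3,interpolation=cv2.INTER_CUBIC))"
```

```text
t 15.45 p [0.5344 0.0127 0.1571] tip [0.5404 0.0139 0.1391] F [-2.29 -0.36  0.16] w 0.885
q [ 0.47   0.295 -0.652  2.137  0.359  0.459 -0.234]
[[ 0.194  0.318  0.928]
 [-0.981  0.063  0.184]
 [ 0.    -0.946  0.324]]
uvz [-0.0942  0.      0.1571]
0.35 [[146.7, 184.9], [152.6, 188.1], [192.1, 92.9], [199.6, 92.3]]
0.4 [[153.2, 188.2], [160.5, 191.4], [198.8, 92.4], [207.5, 91.8]]
0.45 [[161.2, 191.5], [169.8, 194.9], [206.5, 91.9], [216.5, 91.3]]
0.5 [[170.6, 194.9], [180.8, 198.4], [215.3, 91.4], [226.7, 90.8]]
```

View pics/wrist16.png

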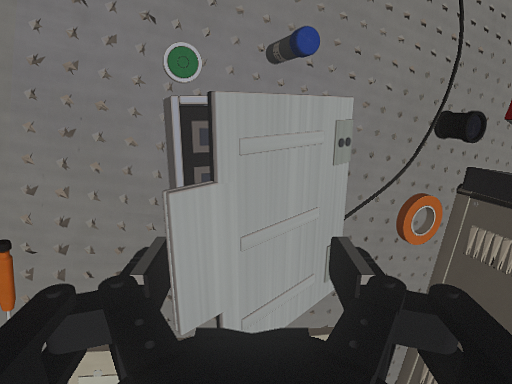

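View pics/s16c.png

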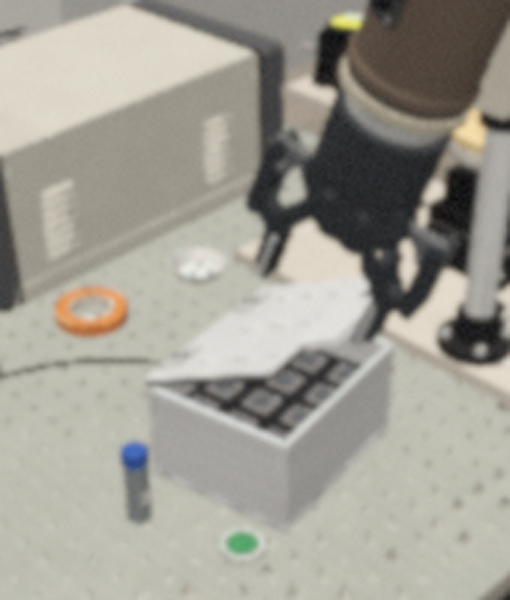

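Emit:
{"api": "step_arm", "payload": {"series": [{"rot": [0.03,0,0],"xyz": [0,0.08,-0.07],"jaw": 30},{"rot": [0.03,0,0],"xyz": [0,0.09,-0.08],"jaw": 30},{"rot": [0.03,0,0],"xyz": [0,0.09,-0.07],"jaw": 30},{"rot": [0.03,0,0],"xyz": [0,0.08,-0.07],"jaw": 30},{"rot": [0.03,0,0],"xyz": [0,0.09,-0.07],"jaw": 30},{"rot": [0.04,0,0],"xyz": [0,0.09,-0.07],"jaw": 30},{"rot": [0.03,0,0],"xyz": [0,0.1,-0.07],"jaw": 30},{"rot": [0.03,0,0],"xyz": [0,0.09,-0.06],"jaw": 30}]}}

```text
time: 16.55
eef_pos: [0.5262, 0.011, 0.135]
tcp_rot: [-0.44, 0.362, -0.522, 0.635]
force: [-7.5, -0.6, 1.0]
gripper_width: 0.882
```

```bash
python3 look.py 17 .2 .25 .3 .35
python3 - <<'E'
from h import *
s,R=st(); print(tcp2(.3,.36,-.005,30)); p=s['eef_pos']
p,R=traj2(p,R,(.3,.36,-.005,30),(.0,.36,-.006,30),24)
E
```

```text
t 16.55 p [0.5262 0.011  0.135 ] tip [0.5328 0.0123 0.1172] F [-7.45 -0.65  0.98] w 0.882
q [ 0.432  0.306 -0.601  2.198  0.422  0.357 -0.294]
[[ 0.194  0.344  0.919]
 [-0.981  0.068  0.182]
 [ 0.    -0.937  0.35 ]]
uvz [-0.1026 -0.      0.135 ]
0.2 [[151.1, 185.8], [155.2, 189.3], [199.8, 92.4], [206.0, 91.7]]
0.25 [[155.8, 189.4], [161.3, 193.1], [205.4, 91.8], [213.0, 91.1]]
0.3 [[161.9, 193.2], [168.8, 197.2], [212.2, 91.2], [221.1, 90.5]]
0.35 [[169.5, 197.2], [178.0, 201.4], [220.1, 90.7], [230.4, 89.9]]
t 16.6 p [0.5261 0.011  0.1347] tip [0.5326 0.0123 0.1169] F [-5.81 -0.61  0.33] w 0.879
q [ 0.432  0.306 -0.601  2.199  0.423  0.356 -0.294]
[[ 0.194  0.343  0.919]
 [-0.981  0.068  0.182]
 [ 0.    -0.937  0.35 ]]
[0.52648067 0.01109953 0.13613464]
30 th0.29 rot [0.02, 0.0, 0.0] xyz [0.0, 0.01, -0.01]
30 th0.27 rot [0.0, 0.0, 0.0] xyz [0.0, 0.06, -0.04]
30 th0.26 rot [0.0, 0.0, 0.0] xyz [0.0, 0.06, -0.04]
30 th0.25 rot [0.0, 0.0, 0.0] xyz [0.0, 0.06, -0.05]
30 th0.24 rot [0.0, 0.0, 0.0] xyz [0.0, 0.07, -0.04]
30 th0.22 rot [0.0, 0.0, 0.0] xyz [0.0, 0.06, -0.04]
30 th0.21 rot [
[... 238 characters left out ...]
.06, -0.04]
30 th0.15 rot [0.0, 0.0, 0.0] xyz [0.0, 0.07, -0.03]
30 th0.14 rot [0.0, 0.0, 0.0] xyz [0.0, 0.06, -0.04]
30 th0.12 rot [0.0, 0.0, 0.0] xyz [0.0, 0.07, -0.03]
30 th0.11 rot [0.0, 0.0, 0.0] xyz [0.0, 0.07, -0.04]
30 th0.10 rot [0.0, 0.0, 0.0] xyz [0.0, 0.06, -0.03]
30 th0.09 rot [0.0, 0.0, 0.0] xyz [0.0, 0.07, -0.03]
30 th0.08 rot [0.0, 0.0, 0.0] xyz [0.0, 0.07, -0.03]
30 th0.06 rot [0.0, 0.0, 0.0] xyz [0.0, 0.06, -0.03]
30 th0.05 rot [0.0, 0.0, 0.0] xyz [0.0, 0.07, -0.03]
30 th0.04 rot [0.0, 0.0, 0.0] xyz [0.0, 0.07, -0.03]
30 th0.03 rot [0.0, 0.0, 0.0] xyz [0.0, 0.07, -0.03]
30 th0.01 rot [0.0, 0.0, 0.0] xyz [0.0, 0.07, -0.02]
30 th0.00 rot [0.0, 0.0, 0.0] xyz [0.0, 0.07, -0.03]
```

View pics/wrist17.png

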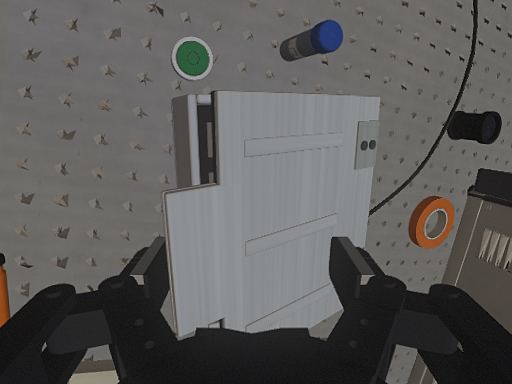

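Emit:
{"api": "step_arm", "payload": {"series": [{"rot": [0,0,0],"xyz": [0,0,-0.03],"jaw": 30},{"rot": [0,0,0],"xyz": [0,0,-0.02],"jaw": 30}]}}

```text
time: 16.85
eef_pos: [0.5261, 0.011, 0.1352]
tcp_rot: [-0.44, 0.361, -0.522, 0.635]
force: [-4.6, -0.6, -0.2]
gripper_width: 0.88
```

```bash
python3 look.py 18 .25 .3 ;  python3 -c "
from h import *
snap('top','top18')
a=cv2.imread('pics/top18.png')[95:215,205:345]; cv2.imwrite('pics/t18c.png',cv2.resize(a,None,fx=5.5,fy=5,interpolation=cv2.INTER_CUBIC))
a=cv2.imread('pics/wrist18.png')[80:360,130:370]; cv2.imwrite('pics/w18c.png',cv2.resize(a,None,fx=2,fy=2,interpolation=cv2.INTER_CUBIC))"
```

```text
t 16.85 p [0.5261 0.011  0.1352] tip [0.5327 0.0123 0.1175] F [-4.55 -0.64 -0.15] w 0.88
q [ 0.433  0.305 -0.601  2.199  0.422  0.354 -0.293]
[[ 0.194  0.345  0.918]
 [-0.981  0.068  0.182]
 [ 0.    -0.936  0.352]]
uvz [-0.1027  0.      0.1352]
0.25 [[156.1, 189.3], [161.6, 193.1], [205.6, 91.9], [213.2, 91.2]]
0.3 [[162.2, 193.1], [169.2, 197.1], [212.4, 91.3], [221.3, 90.6]]
```

View pics/w18c.png

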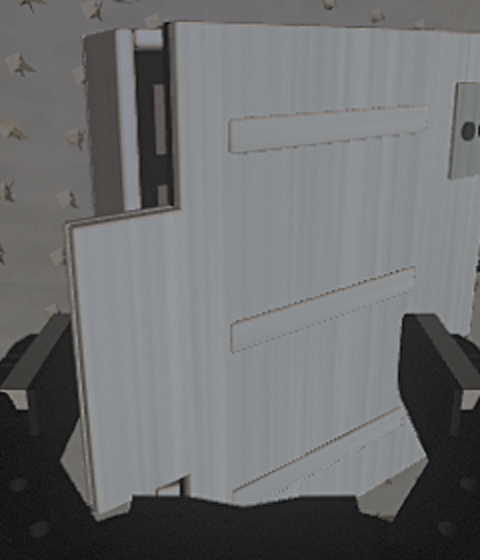

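View pics/t18c.png

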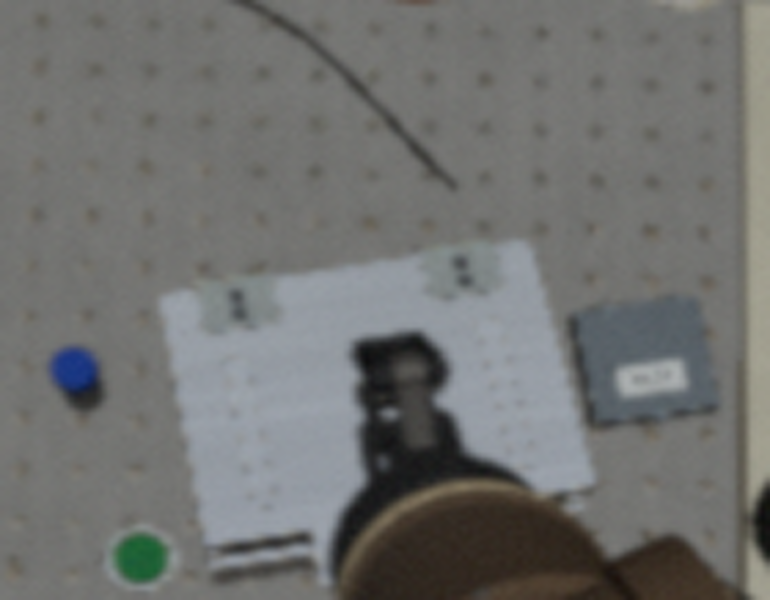

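Emit:
{"api": "step_arm", "payload": {"series": [{"rot": [0,0,0],"xyz": [0,0,-0.03],"jaw": 30},{"rot": [0,0,0],"xyz": [0,0,-0.02],"jaw": 30}]}}

```text
time: 17.2
eef_pos: [0.5259, 0.011, 0.1354]
tcp_rot: [-0.439, 0.361, -0.522, 0.636]
force: [-1.0, -1.1, -0.9]
gripper_width: 0.884
```

```bash
python3 look.py 19 .2 .25 .3 ;  python3 -c "
from h import *
a=cv2.imread('pics/wrist19.png')[80:360,130:370]; cv2.imwrite('pics/w19c.png',cv2.resize(a,None,fx=2,fy=2,interpolation=cv2.INTER_CUBIC))"
```

```text
t 17.2 p [0.5259 0.011  0.1354] tip [0.5325 0.0123 0.1177] F [-1.   -1.1  -0.86] w 0.884
q [ 0.434  0.303 -0.602  2.201  0.423  0.352 -0.293]
[[ 0.194  0.347  0.918]
 [-0.981  0.069  0.182]
 [ 0.    -0.935  0.354]]
uvz [-0.1029  0.      0.1354]
0.2 [[151.7, 185.7], [155.9, 189.2], [200.2, 92.5], [206.5, 91.9]]
0.25 [[156.5, 189.3], [162.0, 193.0], [205.9, 92.0], [213.5, 91.3]]
0.3 [[162.7, 193.1], [169.7, 197.0], [212.7, 91.4], [221.6, 90.7]]
```

View pics/w19c.png

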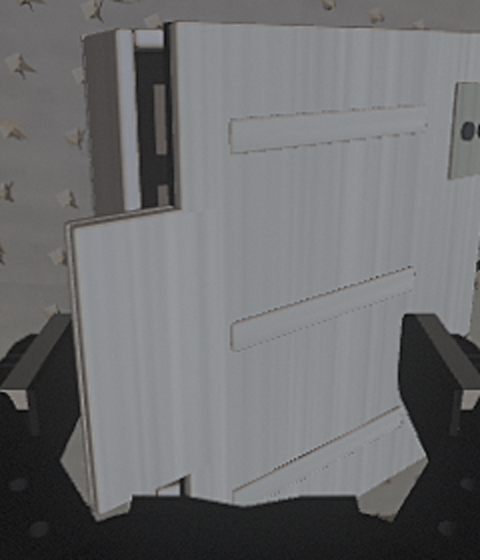

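Emit:
{"api": "step_arm", "payload": {"series": [{"rot": [0,0,0],"xyz": [0,0.058,-0.046],"jaw": 30},{"rot": [0,0,0],"xyz": [0,0.058,-0.046],"jaw": 30},{"rot": [0,0,0],"xyz": [0,0.058,-0.046],"jaw": 30},{"rot": [0,0,0],"xyz": [0,0.058,-0.046],"jaw": 30}]}}

```text
time: 17.75
eef_pos: [0.5231, 0.0105, 0.1279]
tcp_rot: [-0.44, 0.361, -0.522, 0.635]
force: [0.2, -0.2, -0.5]
gripper_width: 0.884
```

```bash
python3 look.py 20 .2 .25 .3 ;  python3 -c "
from h import *
a=cv2.imread('pics/wrist20.png')[80:360,130:370]; cv2.imwrite('pics/w20c.png',cv2.resize(a,None,fx=2,fy=2,interpolation=cv2.INTER_CUBIC))"
```

```text
t 17.75 p [0.5231 0.0105 0.1279] tip [0.5296 0.0118 0.1101] F [ 0.16 -0.21 -0.47] w 0.884
q [ 0.417  0.311 -0.583  2.213  0.442  0.332 -0.313]
[[ 0.194  0.346  0.918]
 [-0.981  0.068  0.182]
 [ 0.    -0.936  0.352]]
uvz [-1.058e-01  1.000e-04  1.279e-01]
0.2 [[159.7, 189.3], [164.5, 193.2], [210.3, 92.0], [217.4, 91.3]]
0.25 [[165.2, 193.3], [171.4, 197.4], [216.7, 91.4], [225.1, 90.7]]
0.3 [[172.1, 197.5], [179.8, 201.8], [224.2, 90.8], [234.1, 90.1]]
```

View pics/w20c.png

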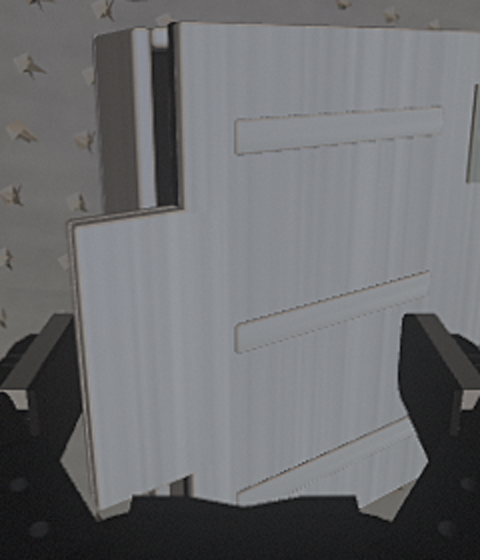

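Emit:
{"api": "step_arm", "payload": {"series": [{"rot": [0,0,0],"xyz": [0,0.059,-0.044],"jaw": 30},{"rot": [0,0,0],"xyz": [0,0.059,-0.044],"jaw": 30},{"rot": [0,0,0],"xyz": [0,0.059,-0.044],"jaw": 30},{"rot": [0,0,0],"xyz": [0,0.059,-0.044],"jaw": 30}]}}

```text
time: 18.3
eef_pos: [0.521, 0.01, 0.1208]
tcp_rot: [-0.44, 0.361, -0.522, 0.635]
force: [-0.3, -0.9, -0.2]
gripper_width: 0.882
```

```bash
python3 look.py 21 .15 .2 .25 ;  python3 -c "
from h import *
a=cv2.imread('pics/wrist21.png')[80:360,130:370]; cv2.imwrite('pics/w21c.png',cv2.resize(a,None,fx=2,fy=2,interpolation=cv2.INTER_CUBIC))"
```

```text
t 18.3 p [0.521  0.01   0.1208] tip [0.5276 0.0113 0.103 ] F [-0.29 -0.89 -0.18] w 0.882
q [ 0.398  0.319 -0.562  2.225  0.463  0.313 -0.333]
[[ 0.194  0.346  0.918]
 [-0.981  0.068  0.182]
 [ 0.    -0.936  0.352]]
uvz [-0.1079  0.      0.1208]
0.15 [[161.8, 189.0], [165.9, 192.9], [213.4, 91.7], [219.9, 91.0]]
0.2 [[166.4, 193.0], [171.8, 197.2], [219.3, 91.1], [227.1, 90.3]]
0.25 [[172.5, 197.3], [179.4, 201.9], [226.3, 90.5], [235.6, 89.7]]
```

View pics/w21c.png

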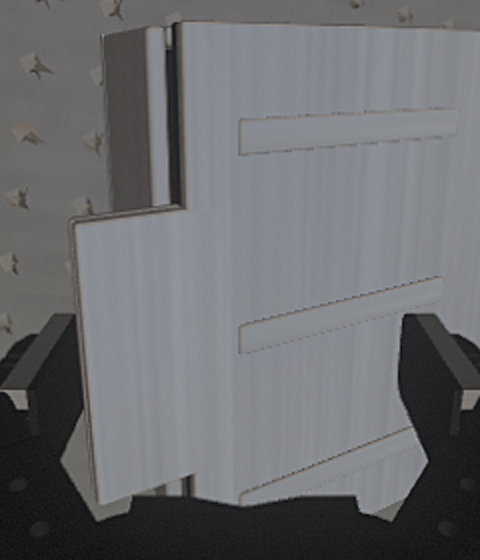

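Emit:
{"api": "step_arm", "payload": {"series": [{"rot": [0,0,0],"xyz": [0,0.062,-0.039],"jaw": 30},{"rot": [0,0,0],"xyz": [0,0.062,-0.039],"jaw": 30},{"rot": [0,0,0],"xyz": [0,0.062,-0.039],"jaw": 30},{"rot": [0,0,0],"xyz": [0,0.062,-0.039],"jaw": 30}]}}

```text
time: 18.85
eef_pos: [0.5196, 0.0097, 0.1136]
tcp_rot: [-0.44, 0.361, -0.522, 0.635]
force: [0.9, -0.3, -0.9]
gripper_width: 0.883
```

```bash
python3 look.py 22 .1 .15 .2 ;  python3 -c "
from h import *
a=cv2.imread('pics/wrist22.png')[80:360,130:370]; cv2.imwrite('pics/w22c.png',cv2.resize(a,None,fx=2,fy=2,interpolation=cv2.INTER_CUBIC))"
```

```text
t 18.85 p [0.5196 0.0097 0.1136] tip [0.5261 0.011  0.0958] F [ 0.86 -0.29 -0.93] w 0.883
q [ 0.377  0.327 -0.538  2.234  0.484  0.293 -0.354]
[[ 0.194  0.346  0.918]
 [-0.981  0.068  0.182]
 [ 0.    -0.936  0.352]]
uvz [-0.1094  0.      0.1136]
0.1 [[163.1, 188.8], [166.3, 192.9], [215.7, 91.6], [221.5, 90.9]]
0.15 [[166.9, 193.0], [171.4, 197.4], [221.0, 91.0], [228.2, 90.2]]
0.2 [[172.0, 197.5], [178.0, 202.2], [227.5, 90.3], [236.2, 89.5]]
```

View pics/w22c.png

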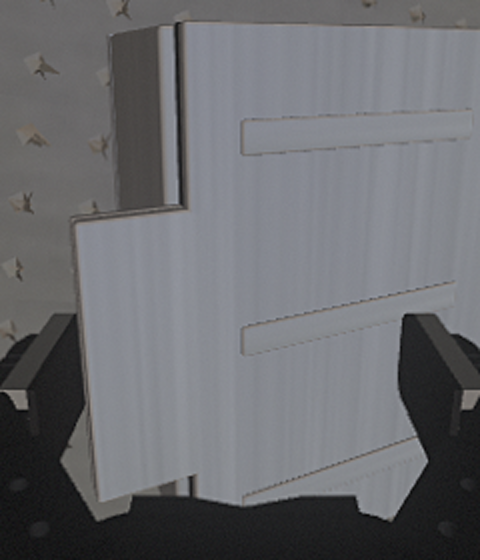

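Emit:
{"api": "step_arm", "payload": {"series": [{"rot": [0,0,0],"xyz": [0,0.062,-0.037],"jaw": 30},{"rot": [0,0,0],"xyz": [0,0.062,-0.037],"jaw": 30},{"rot": [0,0,0],"xyz": [0,0.062,-0.037],"jaw": 30},{"rot": [0,0,0],"xyz": [0,0.062,-0.037],"jaw": 30}]}}

```text
time: 19.4
eef_pos: [0.5183, 0.0095, 0.1065]
tcp_rot: [-0.44, 0.361, -0.522, 0.635]
force: [-0.5, 0.3, -1.2]
gripper_width: 0.876
```

```bash
python3 look.py 23 0 .05 .1 .15 ;  python3 -c "
from h import *
a=cv2.imread('pics/wrist23.png')[80:360,130:370]; cv2.imwrite('pics/w23c.png',cv2.resize(a,None,fx=2,fy=2,interpolation=cv2.INTER_CUBIC))"
```

```text
t 19.4 p [0.5183 0.0095 0.1065] tip [0.5248 0.0108 0.0887] F [-0.53  0.28 -1.17] w 0.876
q [ 0.354  0.336 -0.513  2.244  0.506  0.272 -0.375]
[[ 0.194  0.346  0.918]
 [-0.981  0.068  0.182]
 [ 0.    -0.936  0.352]]
uvz [-1.107e-01  1.000e-04  1.065e-01]
0.0 [[162.9, 184.7], [164.4, 188.5], [214.5, 92.1], [218.5, 91.4]]
0.05 [[164.8, 188.6], [167.3, 192.7], [218.3, 91.5], [223.4, 90.7]]
0.1 [[167.8, 192.9], [171.5, 197.3], [223.0, 90.9], [229.6, 90.0]]
0.15 [[172.1, 197.4], [177.2, 202.3], [228.9, 90.2], [237.0, 89.3]]
```

View pics/w23c.png

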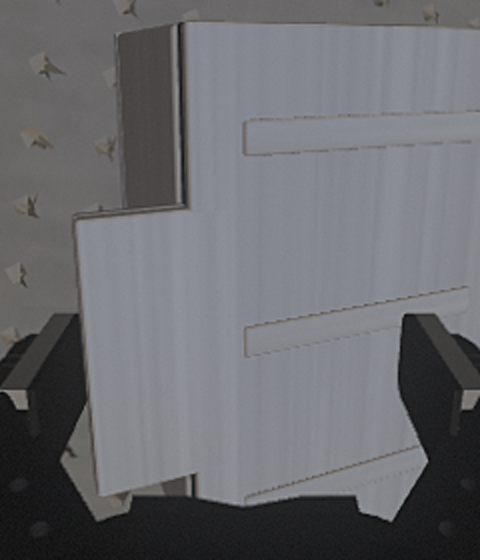

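Emit:
{"api": "step_arm", "payload": {"series": [{"rot": [0,0,0],"xyz": [0,0.063,-0.035],"jaw": 30},{"rot": [0,0,0],"xyz": [0,0.063,-0.035],"jaw": 30},{"rot": [0,0,0],"xyz": [0,0.063,-0.035],"jaw": 30},{"rot": [0,0,0],"xyz": [0,0.063,-0.035],"jaw": 30}]}}

```text
time: 19.95
eef_pos: [0.5174, 0.0094, 0.0995]
tcp_rot: [-0.44, 0.361, -0.522, 0.635]
force: [-0.1, 0.5, 0.6]
gripper_width: 0.884
```

```bash
python3 look.py 24 0 .03 .05 .1 ;  python3 -c "
from h import *
a=cv2.imread('pics/wrist24.png')[80:360,130:370]; cv2.imwrite('pics/w24c.png',cv2.resize(a,None,fx=2,fy=2,interpolation=cv2.INTER_CUBIC))"
```

```text
t 19.95 p [0.5174 0.0094 0.0995] tip [0.524  0.0107 0.0817] F [-0.12  0.46  0.62] w 0.884
q [ 0.33   0.346 -0.485  2.252  0.528  0.252 -0.398]
[[ 0.194  0.346  0.918]
 [-0.981  0.068  0.182]
 [ 0.    -0.936  0.353]]
uvz [-1.116e-01  1.000e-04  9.950e-02]
0.0 [[166.5, 188.4], [168.2, 192.6], [220.6, 91.4], [225.1, 90.7]]
0.03 [[167.7, 190.9], [170.0, 195.3], [223.0, 91.0], [228.3, 90.2]]
0.05 [[168.7, 192.7], [171.5, 197.2], [224.8, 90.8], [230.6, 89.9]]
0.1 [[172.1, 197.3], [176.2, 202.3], [230.1, 90.1], [237.4, 89.2]]
```

View pics/w24c.png

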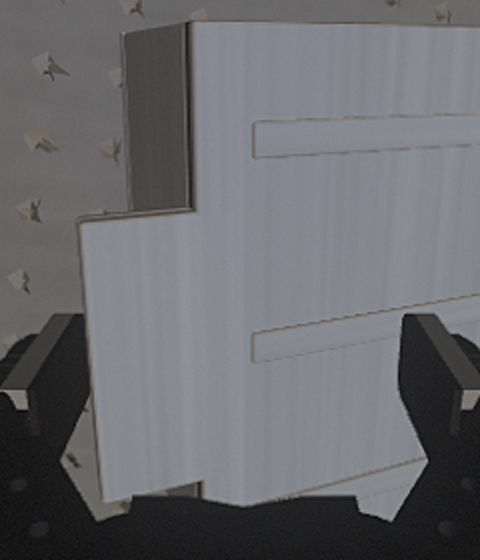

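Emit:
{"api": "step_arm", "payload": {"series": [{"rot": [0,0,0],"xyz": [0,0.05,-0.04],"jaw": 30},{"rot": [0,0,0],"xyz": [0,0.05,-0.04],"jaw": 30},{"rot": [0,0,0],"xyz": [0,0.03,-0.05],"jaw": 30},{"rot": [0,0,0],"xyz": [0,0,-0.05],"jaw": 30}]}}

```text
time: 20.5
eef_pos: [0.5141, 0.0087, 0.0948]
tcp_rot: [-0.44, 0.361, -0.522, 0.635]
force: [-0.3, 0.2, 0.5]
gripper_width: 0.883
```

```bash
python3 look.py 25 0 .02 .04 ;  python3 -c "
from h import *
a=cv2.imread('pics/wrist25.png')[80:360,130:370]; cv2.imwrite('pics/w25c.png',cv2.resize(a,None,fx=2,fy=2,interpolation=cv2.INTER_CUBIC))
snap('scene','scene25')
a=cv2.imread('pics/scene25.png')[100:250,190:320]; cv2.imwrite('pics/s25c.png',cv2.resize(a,None,fx=4,fy=4,interpolation=cv2.INTER_CUBIC))"
```

```text
t 20.5 p [0.5141 0.0087 0.0948] tip [0.5207 0.01   0.077 ] F [-0.29  0.24  0.51] w 0.883
q [ 0.316  0.349 -0.468  2.263  0.542  0.236 -0.412]
[[ 0.194  0.345  0.918]
 [-0.981  0.068  0.182]
 [ 0.    -0.936  0.352]]
uvz [-0.1149  0.      0.0948]
0.0 [[175.7, 190.4], [177.9, 194.8], [231.4, 91.1], [236.6, 90.3]]
0.02 [[176.7, 192.2], [179.4, 196.7], [233.2, 90.8], [238.9, 90.0]]
0.04 [[177.8, 194.0], [181.0, 198.7], [235.1, 90.5], [241.5, 89.7]]
```

View pics/w25c.png

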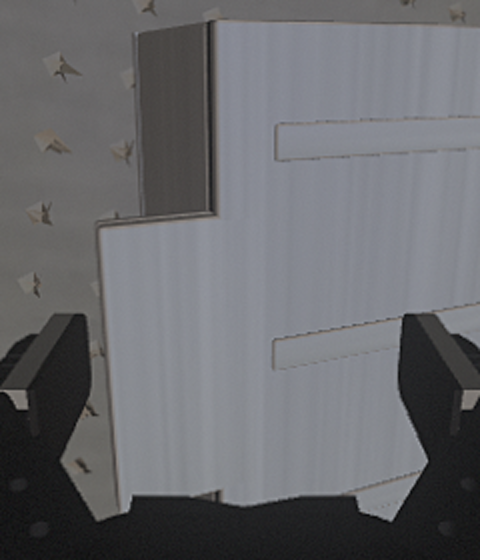

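View pics/s25c.png

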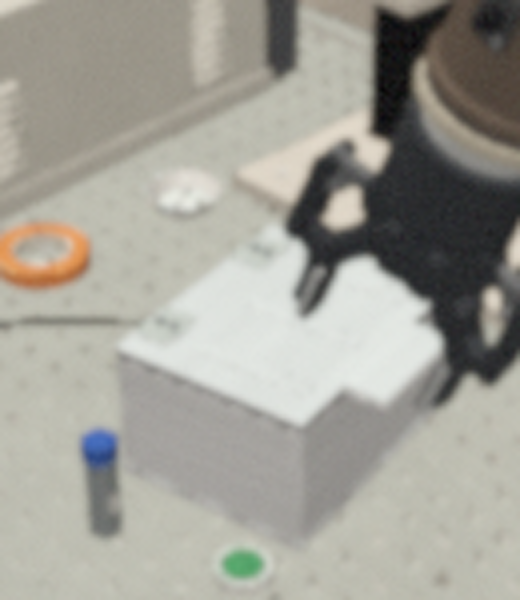

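Emit:
{"api": "step_arm", "payload": {"series": [{"rot": [0,0,0],"xyz": [0,-0.1,-0.2],"jaw": 30},{"rot": [0,0,0],"xyz": [0,-0.1,-0.2],"jaw": 30},{"rot": [0,0,0],"xyz": [0,-0.2,-0.2],"jaw": 30},{"rot": [0,0,0],"xyz": [0,-0.5,-0.1],"jaw": 30},{"rot": [0,0,0],"xyz": [0,-0.8,0],"jaw": 30},{"rot": [0,0,0],"xyz": [0,-0.8,0],"jaw": 30},{"rot": [0,0,0],"xyz": [0,-0.8,0],"jaw": 30},{"rot": [0,0,0],"xyz": [0,-0.8,0],"jaw": 30}]}}

```text
time: 21.6
eef_pos: [0.462, -0.0016, 0.1852]
tcp_rot: [-0.44, 0.361, -0.522, 0.635]
force: [-0.2, -0.6, 0.4]
gripper_width: 0.876
```

```bash
python3 look.py 26 0 .02 .04 ;  python3 -c "
from h import *
snap('scene','scene26');snap('top','top26')
a=cv2.imread('pics/scene26.png')[100:250,190:320]; cv2.imwrite('pics/s26c.png',cv2.resize(a,None,fx=4,fy=4,interpolation=cv2.INTER_CUBIC))"
```

```text
t 21.6 p [ 0.462  -0.0016  0.1852] tip [ 4.686e-01 -3.000e-04  1.674e-01] F [-0.15 -0.56  0.4 ] w 0.876
q [ 0.75   0.123 -0.852  2.268  0.125  0.437  0.01 ]
[[ 0.194  0.345  0.918]
 [-0.981  0.068  0.182]
 [ 0.    -0.936  0.352]]
uvz [-1.680e-01  1.000e-04  1.852e-01]
0.0 [[233.2, 153.3], [236.1, 154.6], [264.7, 97.8], [268.5, 97.5]]
0.02 [[234.4, 153.8], [237.5, 155.2], [266.1, 97.7], [270.1, 97.5]]
0.04 [[235.7, 154.4], [239.1, 155.8], [267.4, 97.6], [271.8, 97.4]]
```

View pics/wrist26.png

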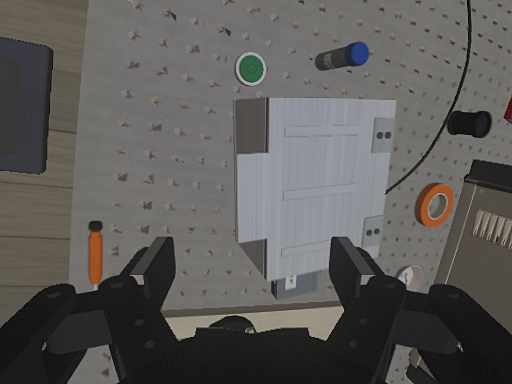

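View pics/s26c.png

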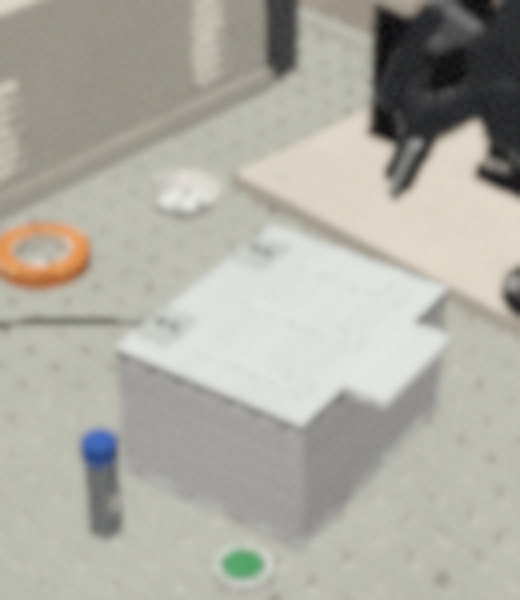

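View pics/top26.png

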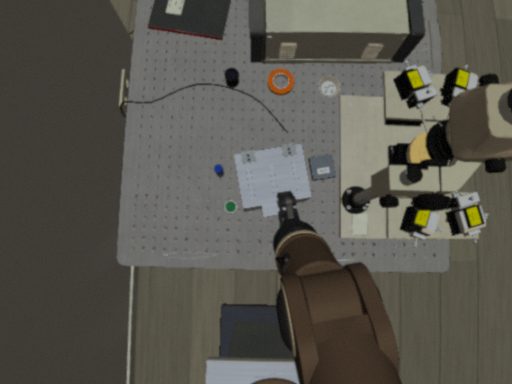

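Emit:
{"api": "step_arm", "payload": {"series": [{"rot": [0,0,0],"xyz": [0,-0.8,0],"jaw": 30},{"rot": [0,0,0],"xyz": [0,-0.8,0],"jaw": 30},{"rot": [0,0,0],"xyz": [0,0,0],"jaw": 30},{"rot": [0,0,0],"xyz": [0,0,0],"jaw": 30},{"rot": [0,0,0],"xyz": [0,0,0],"jaw": 30}]}}

```text
time: 22.38
eef_pos: [0.4487, -0.004, 0.2212]
tcp_rot: [-0.44, 0.362, -0.522, 0.635]
force: [-0.9, 1.0, 0.3]
gripper_width: 0.884
```

Run:
```python
from h import *
st(); c=snap('scene','scene27'); T=snap('top','top27')
for th in (0,.02,.04,.08):
  W,L=lidpts(CX-.0015,CY,YAW,th); X=np.r_[L(.145,.035,0.007),L(.145,-.035,0.007),L(.12,.075,.0),L(.12,.075,.007),L(0,.075,.007)]
  print(th,((proj(c,X)-[240,120])*7).round(0).tolist())
a=c['pixels'][120:200,240:340]; a=c['pixels'][120:205,210:320]; cv2.imwrite('pics/s27c.png',cv2.resize(a,None,fx=7,fy=7,interpolation=cv2.INTER_CUBIC))
old=cv2.imread('pics/scene26.png'); d=cv2.absdiff(old,c['pixels'])[130:240,215:305]; print(d.mean(),d.max())
o=cv2.imread('pics/top0.png'); d=cv2.absdiff(o,T['pixels']).max(2)
for n,(x,y,w) in dict(chip=(322,167,16),tube=(219,170,8),level=(231,207,9),tw=(190,255,32)).items(): print(n,d[y-w:y+w,x-w:x+w].mean().round(1))
```

```text
t 22.38 p [ 0.4487 -0.004   0.2212] tip [ 0.4552 -0.0027  0.2034] F [-0.9   0.97  0.27] w 0.884
q [ 0.867  0.016 -0.907  2.244 -0.085  0.534  0.223]
[[ 0.194  0.344  0.918]
 [-0.981  0.069  0.182]
 [-0.001 -0.936  0.351]]
0 [[329.0, 560.0], [445.0, 445.0], [182.0, 619.0], [183.0, 600.0], [-146.0, 461.0]]
0.02 [[329.0, 552.0], [446.0, 437.0], [182.0, 613.0], [182.0, 594.0], [-146.0, 461.0]]
0.04 [[329.0, 544.0], [446.0, 429.0], [182.0, 606.0], [182.0, 587.0], [-146.0, 461.0]]
0.08 [[328.0, 527.0], [445.0, 413.0], [182.0, 593.0], [180.0, 573.0], [-147.0, 461.0]]
2.2974074074074076 156
chip 3.2
tube 3.1
level 2.8
tw 2.9
```

View pics/s27c.png

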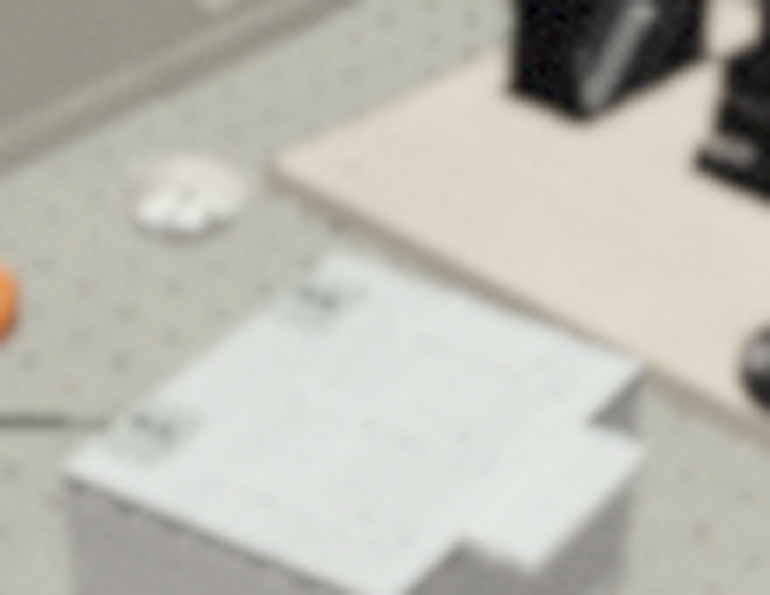

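```bash
python3 -c "
from h import *
print(workorder.finish_job()); st()"
```

```text
the job is handed in; nothing more can be done
None
the job is handed in; nothing more can be done
```

The case is shut, the hand is clear of it, and the job is handed in at about 22.4 s of robot time. `finish_job` reports no verdict.

**How it went:** I held the jaws open either side of the tongue without pinching it. The rear finger pushed the lid over past upright, with about 1.5 N on the tool. It then fell freely onto the front finger at about 1.07 rad. I lowered it on that finger to about 0.03 rad over several seconds, then drew the finger off and backed the hand away.

**Last checks:**
- **Lid:** in the final scene picture the tongue and hinge corners match the shut-lid model (0 rad) within about 1 pixel. That puts it within roughly 0.02 rad of shut, which is about as fine as the picture allows.
- **Case:** its corners are where they were at the start, as far as I can see.
- **Bystanders:** the chip box, tube, level and tweezers are unchanged in the top view. The arm hid the driver there; the last wrist picture showed it apparently where it had been, but I did not measure it.
- **Hand:** the tool force reads only sensor noise, so nothing is being touched.

**One thing went off plan:** at about 0.3 rad the tongue stuck to the steep finger face and the tool force rose to about 7.5 N. I moved the finger back until it fell to about 1 N and then continued. That is well below the 25 N limit, and the case did not move visibly.

I had no direct reading of how fast the lid was closing. I commanded about 0.1 rad/s through the last stretch, and the angles I read from the pictures kept to that.

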